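# Refill the clip-top jar from the tip-out bin

## Robot

A 7-joint arm with a two-finger parallel gripper is mounted at the origin on a cart in front of the work surface, level with it; the furniture and walls round the work are solid. World frame = base frame: x ahead of the robot, y to its left, z up, the work surface at z = 0. Lengths are in m, angles in rad, forces in N, time in s.
With the tool pointing down it reaches from about 0.4 to 0.9 m from the base axis. Payload 5.5 kg.
Tool frame: the origin (TCP) lies at the very end of the fingers, on their centre line; the grasp point (between the pads) lies grasp_offset behind it (grasp_offset is the distance from the TCP to the grasp point, in m); z points along the fingers, y is the line along which they close (so a half turn about z gives the same grasp; the last joint's range is limited). The gripper opens to 85 mm and grips with 20 to 120 N. Pads are 22 mm wide; open, the fingers measure 114 mm over their backs; the gripper's body (76 mm by 85 mm) begins 54 mm behind the grasp point. The pads swing forward as they close: fully open they stand 13 mm farther back than shut.
Start: joints at [1.371, 0.501, -0.427, 1.55, 0.221, 1.138, -0.21], TCP at [0.29, -0.582, 0.231] pointing down, gripper open.
Joint ranges: [-2.88, 2.88], [-0.31, 2.03], [-1.54, 1.56], [0.2, 2.42], [-1.41, 4.55], [0.19, 2.02], [-2.57, 2.57]. Speed limits (rad/s): [2.57, 2.57, 3.14, 3.14, 3.14, 3.14, 3.14].

## Interface

Orientations are given as a unit quaternion [x, y, z, w].
In Python, from workcell import observe, get_image, close_job, grasp_offset gives the robot as it stands.
- The arm moves only by the tool move_arm, never from a script. Its argument "targets" is a list of rows, each a list of 6 numbers: the shift along the tool's x, y, z in mm, then the turn, a rotation vector about the tool's x, y, z in rad. In form: [[x, y, z, ax, ay, az], ...]. A call has 1 to 8 rows; each row shifts and turns the commanded pose from where the row before left it, along the tool's axes as they then stand; what a row does not reach is not made up. A row lasts 1/12 s, in which the tool goes at most 41.7 mm and 7.16 degrees, less where a joint would pass 70% of its speed; a pose out of reach is approached as far as the arm can. A call is refused whole if a number of a shift passes 41.7 or a number of a turn 0.125, either way. A call with a gripper value outside its range is refused whole. "grip" is the closure, from 0 (fully open) to 1 (shut), set as the call begins (left out, the last holds). The fingers move at their own pace and stop on an object; "grip_force" is the grip in N (left out, the last holds). Time passes only in rows, so rows that do not move let the fingers close. It gives the time, the measured TCP pose, the force, the opening and the grip force at its end, in the units of the state.
- observe(): the state, without advancing time (a new reading comes with each control period).
- get_image(name): name is "scene" or "top"; returns a dict with "pixels" (384x512x3 uint8, blue, green, red), "K" (3x3 intrinsics, pixels), "dist" ([k1, k2, p1, p2, k3] as OpenCV has them; the pictures are not rectified), "extrinsics" (4x4, takes a point from world to camera coordinates). Camera axes: x right, y down, z forward; pixel columns grow to the right and rows downward; lengths in m; the calibration is good to about 2 mm. A picture is of the moment at which its call begins. There is no depth.
- close_job(): hands the job in; it is judged then, once.
The state is a dict: "time": time; "qpos": joint angles; "joint_vel": joint speeds; "effort": joint torques, N m; "ee_pos": TCP position; "eef_rot": TCP orientation; "ft_force": force on the tool from outside, world axes, zero at the start; "ft_torque": the same for the moment, N m; "finger_gap": opening from 0.0 (shut) to 1.0 (fully open); "grip_force": force on a finger pad.
Only numpy, scipy, OpenCV 4.12 (cv2) and the standard library are available. Lean on these libraries where they do the work, as an engineer would, in place of code of your own. Each camera call takes 0.05 s, during which the arm holds its last target. There are 200 camera calls.

## Task

Move all the dishwasher tablets from the tip-out bin into the clip-top jar: tip the bin fully forward by its tab and put every tablet that is in it into the open jar. Then shut the jar's lid and, only once it is shut, swing the wire bail up over the dome until it drops past centre on to the back of the dome and clamps the lid; also tip the bin fully home again once it is empty. Leave the honey jar and the spice jar standing where they are.

Things in the scene. Friction and masses are not known exactly. Their poses are not given: they have to be found in the camera images.
- bin (a joint): tilt of the tip-out bin about its pivot, rad: 0 = fully home (front panel upright), grows as the top of the panel tips forward, stop at 0.733 (42 deg). Its hinge is slightly stiff: let go below about 0.25 it stays where it is, beyond that it falls slowly open on to its stop and stays there
- bin_tab (a point): middle of the grip of the bin's pull tab, a wooden tab 30 mm wide (along y), 12 mm thick (x), standing 43 mm above the middle of the panel's top edge; this point is 30 mm above that edge, 195 mm from the pivot, 6 mm in front of it. Pinched from above across its 30 mm width, it turns between the fingers as the bin tips. Axes of case, tilting with the bin
- bin_hinge (a point): on the bin's pivot line, middle of the bin's lower front edge, 24 mm above the surface; the pivot runs along the case's y
- case: grey case of the tip-out bin, fixed, 145 mm deep, 356 mm wide, 176 mm high; origin on the surface below the pivot line, x to the back, y left, z up. Its roof, x = 28 to 143 mm, covers the bin when home. The bin is a wooden front panel (330 wide, 165 high, 12 thick, its back at x = 0) with a tray behind it
- bin_tray (a point): centre of the tray's black floor (310 mm wide inside, 100 mm deep); z: out of the floor. When home the floor slopes 15 deg down to the back; fully tipped, 27 deg down towards the robot. Side and back walls stand 36 mm above it, the front panel about 65 mm above its front edge
- jar: round clear clip-top jar, fixed, 115 mm outside diameter, 107 mm high, wall 4.5 mm, inner floor 6 mm up, mouth 104 mm inside; origin at the centre of its underside; x to its back (lid hinge side), -x to its front, y to the left
- jar_mouth (a point): centre of the jar's mouth, level with its rim, 107 mm above the surface; axes as jar
- jar_lid (a joint): angle of the jar's lid, rad: 0 = shut on the rim, grows as its front edge swings up and back, stop at 2.25. It stands open leaning back; let go below about 1.2 it falls shut by itself, above about 1.45 it falls open
- lid_hinge (a point): on the lid's hinge line at the back of the rim: 62 mm behind the jar's axis, 112 mm up; hinge along the jar's y
- lid_edge (a point): on the lid's upper face near its front edge, 110 mm from the hinge. The lid is a white disc, 115 mm diameter, 10 mm thick, with a dome 51 mm high and 80 mm wide at its foot (22 to 102 mm from the hinge) on its upper face. z: out of the upper face (up when shut); x: towards the hinge
- bail (a joint): swing of the wire bail about its pivots, rad: 0 = leaning to the front of the jar, 25 deg above level; grows as it swings up and back over the lid; 1.13 = upright and balanced: below that it falls back to the front, beyond it falls on to its stop at 1.50 = clamped, its bar down on the back shoulder of the dome, and stays there by its weight (it weighs 120 g)
- bail_tab (a point): middle of the grip of the bail's thumb tab, a steel plate 28 mm wide (along the jar's y), 8 mm thick, reaching radially from the bar (a 5 mm wire across the jar, 70 mm from the pivot line) to 114 mm; this point is 98 mm from the pivot line. Pinched from above across its 28 mm width, it turns between the fingers
- bail_hinge (a point): on the bail's pivot line at the jar's axis, 100 mm above the surface; pivots along the jar's y
- tablet_1_c (a point): centre of a dishwasher tablet, a hard block 38 (x) by 26 (y) by 18 (z) mm, grey below and white above, 30 g; the tablets lie apart in a row across the tray towards its back, long side about front to back; some may be absent (None)
- tablet_2_c (a point): centre of a dishwasher tablet, a hard block 38 (x) by 26 (y) by 18 (z) mm, grey below and white above, 30 g
- tablet_3_c (a point): centre of a dishwasher tablet, a hard block 38 (x) by 26 (y) by 18 (z) mm, grey below and white above, 30 g
- tablet_4_c (a point): centre of a dishwasher tablet, a hard block 38 (x) by 26 (y) by 18 (z) mm, grey below and white above, 30 g
- honey_jar: bystander: jar of honey, 55 mm wide, 86 mm high, origin under its centre
- spice_a: bystander: small spice jar with green cap, 44 mm wide, 99 mm high, origin under its centre

How it is judged:
On the way, in this order (a step that is already met when the one before it is completed fails the run):
1. the bin is tipped forward (value of joint bin above 0.62 rad), for 0.2 s.
2. every tablet is in the jar (horizontal distance between each of tablet_1_c, tablet_2_c, tablet_3_c, tablet_4_c and jar_mouth below 0.054 m and z of each of tablet_1_c, tablet_2_c, tablet_3_c, tablet_4_c in the frame of jar_mouth below -0.01 m), for 0.2 s.
3. the lid is shut, the bail not yet over it (value of joint jar_lid below 0.1 rad and value of joint bail below 0.8 rad), for 0.2 s.
4. the bail is clamped over the lid (value of joint bail above 1.35 rad and value of joint jar_lid below 0.1 rad), for 0.2 s.
At the end, for the whole second after the job is handed in: Every tablet present lies in the jar (centre within 54 mm of its axis and at least 10 mm below the rim); the lid is shut (under 0.08 rad), the bail is clamped past centre (over 1.35 rad) and the bin is home (under 0.08 rad) (all of step 2 and value of joint each of bin, jar_lid below 0.08 rad and value of joint bail above 1.35 rad); the robot touches nothing.
It fails at once if the bail is swung up while the lid is open (value of joint bail above 0.8 rad and value of joint jar_lid above 0.3 rad).
It fails at once if a bystander is moved by more than 40 mm or knocked over (distance of any of honey_jar, spice_a from where it was at the start of the episode above 0.04 m or angle between any of honey_jar, spice_a's own z axis and vertical above 0.5 rad).
Of tablet_1, tablet_2, tablet_3, tablet_4 only 2 to 4 are there at a start; the rules pass over those that are not, and their reading is None.
At some moment in a run one of tablet_1, tablet_2, tablet_3, tablet_4 may be knocked a few centimetres aside while the robot is not near it.
Once in a run the grip may slacken for a moment while it holds something.
It also fails if it takes over 210 s, if anything falls off the work surface, if the arm or the gripper's body presses on something with over 40 N, if the wrist force passes 120 N, or if a joint passes its speed limit or range.

## Working session

There is one attempt and no reset: what is moved stays moved. The work goes in short steps, Python scripts to look and compute and a tool call to move; the robot and the scene stay as the last step left them, time stands still between calls to the robot, and variables do not carry over. Pictures are saved under pics/ and viewed, at most 14 in all, crops included, and the job is handed in when it is done.

Besides the shell and the picture viewer there is one more tool, called after "Request:" as name(argument=value, ...) on one line, values as JSON. move_arm: Moves the arm, as the interface text tells. Its arguments: {"type":"object","properties":{"targets":{"type":"array","items":{"type":"array","items":{"type":"number"}}},"grip":{"type":"number"},"grip_force":{"type":"number"}},"required":["targets"]}

```bash
ls; mkdir -p pics; python3 - <<'E'
from workcell import *
import cv2,numpy as np
print(observe(), grasp_offset)
for n in ("scene","top"):
    i=get_image(n); cv2.imwrite(f"pics/{n}0.png",cv2.resize(i["pixels"],(800,600),interpolation=cv2.INTER_CUBIC))
    print(n,i["K"],i["dist"],i["extrinsics"])
E
```

```text
pics
{'time': 0.0, 'qpos': array([ 1.37120064,  0.5018419 , -0.42673913,  1.55143853,  0.22081177,
        1.13826756, -0.21030728]), 'joint_vel': array([ 8.02086264e-04, -1.37170628e-05,  4.94209364e-04, -5.34402036e-04,
       -1.37692177e-03, -4.20816313e-05,  2.03402069e-05]), 'effort': array([ 1.94513550e-04, -5.69530892e+01, -5.81609935e+00, -2.80940723e+01,
        1.06292914e-02,  1.22085423e-02, -6.11563365e-06]), 'ee_pos': array([ 0.28982175, -0.58105634,  0.23026323]), 'eef_rot': array([ 9.73345804e-01,  2.29340447e-01, -1.99700525e-04, -9.30405125e-04]), 'ft_force': array([0.12797935, 0.39285402, 0.19686054]), 'ft_torque': array([-0.03939129, -0.02949609,  0.01099677]), 'grip_force': 0.0, 'finger_gap': 1.001535824909218} 0.0187
scene [[480.88262784   0.         253.02586251]
 [  0.         480.88262784 190.27892266]
 [  0.           0.           1.        ]] [-0.05181918  0.          0.          0.          0.        ] [[-0.85803429 -0.51351618  0.0088485   0.62357317]
 [-0.33339071  0.54379189 -0.77015649  0.23286313]
 [ 0.39067608 -0.66377068 -0.63779361  1.51707843]
 [ 0.          0.          0.          1.        ]]
top [[352.2666819    0.         256.42805739]
 [  0.         352.2666819  196.04381033]
 [  0.           0.           1.        ]] [-0.05513947  0.          0.          0.          0.        ] [[ 4.53489393e-03 -9.99988472e-01  1.57808463e-03  1.57672410e-01]
 [-9.82630428e-01 -4.74893394e-03 -1.85512503e-01  6.15676937e-01]
 [ 1.85517859e-01 -7.09394451e-04 -9.82640637e-01  1.13324406e+00]
 [ 0.00000000e+00  0.00000000e+00  0.00000000e+00  1.00000000e+00]]
```

View pics/scene0.png

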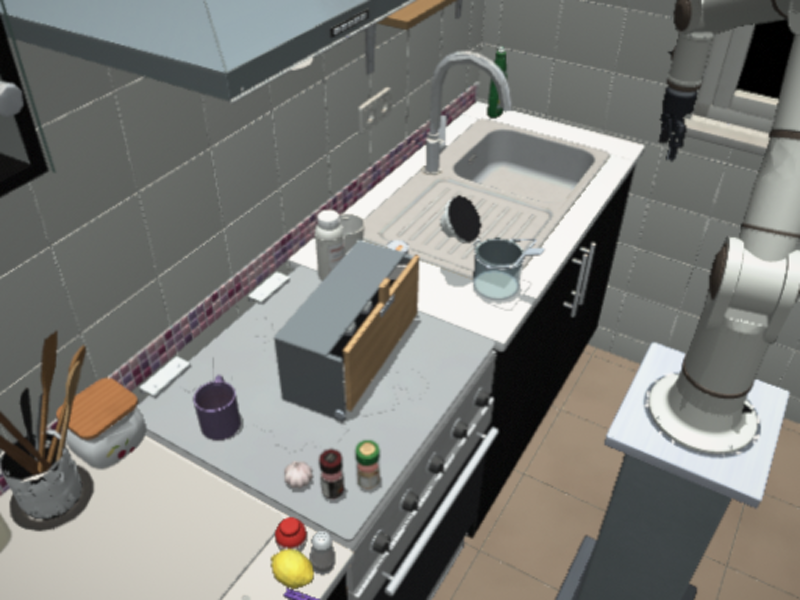

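View pics/top0.png

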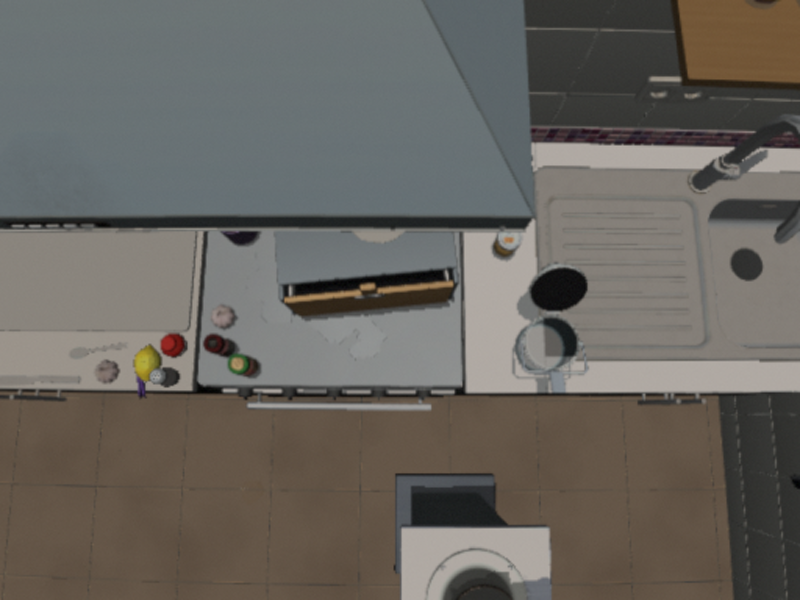

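The scene view shows the bin (tab at (385,290)), the jar at (500,270) with its lid open leaning back, and the bail tab at (532,252). In the top view the tab is at (368,289) and the jar at (548,345). I'll enlarge crops of both.

```bash
cat > h.py <<'E'
from workcell import *
import cv2,numpy as np
from scipy.spatial.transform import Rotation as R
def grab(n):
    return get_image(n)
def ray(im,px):
    u=cv2.undistortPoints(np.array([[px]],float),im["K"],np.array(im["dist"]))[0,0]
    E=im["extrinsics"];c=-E[:3,:3].T@E[:3,3]
    return c,E[:3,:3].T@np.array([u[0],u[1],1])
def atz(im,px,z):
    c,d=ray(im,px);return c+d*(z-c[2])/d[2]
def tri(obs):
    A=np.zeros((3,3));b=np.zeros(3)
    for im,px in obs:
        c,d=ray(im,px);d=d/np.linalg.norm(d);P=np.eye(3)-np.outer(d,d);A+=P;b+=P@c
    return np.linalg.solve(A,b)
def proj(im,P):
    E=im["extrinsics"]
    return cv2.projectPoints(np.atleast_2d(np.array(P,float)),cv2.Rodrigues(E[:3,:3])[0],E[:3,3],im["K"],np.array(im["dist"]))[0][:,0]
def crop(im,x0,y0,w,h,s,gain=1.0):
    c=im["pixels"][y0:y0+h,x0:x0+w]
    return np.clip(cv2.resize(c,None,fx=s,fy=s,interpolation=cv2.INTER_CUBIC)*gain,0,255).astype(np.uint8)
E
python3 - <<'E'
from h import *
t=grab("top");s=grab("scene")
a=crop(t,170,140,220,110,3.6,1.4);b=crop(s,170,120,190,145,4.2,1.3)
print(a.shape,b.shape)
cv2.imwrite("pics/t1.png",a);cv2.imwrite("pics/s1.png",b)
E
```

```text
(396, 792, 3) (609, 798, 3)
```

View pics/t1.png

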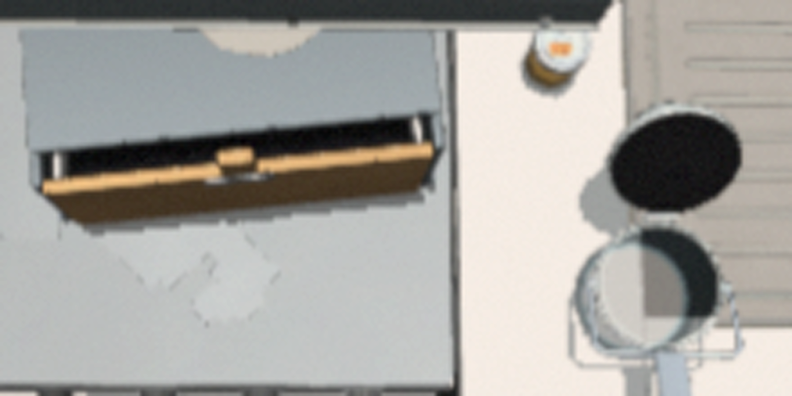

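View pics/s1.png

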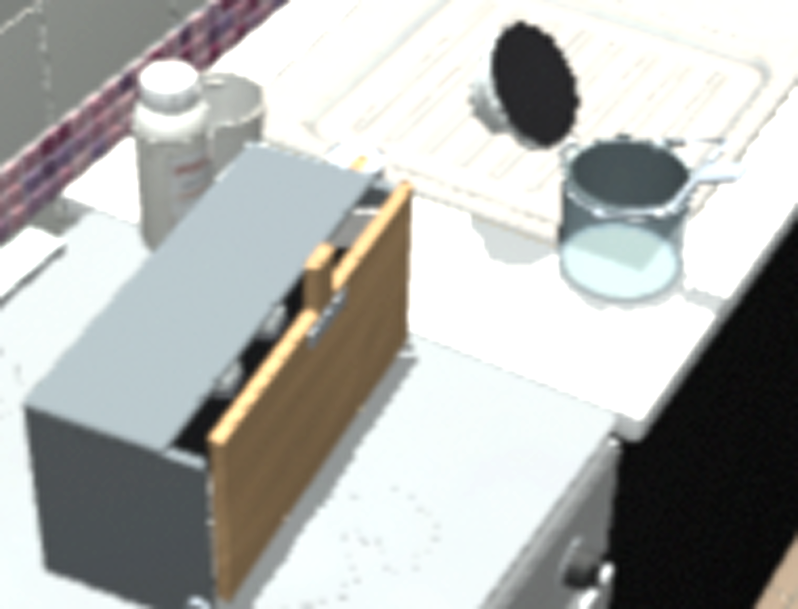

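Top crop: panel top from (45,187) to (432,150), tab top (237,158), jar rim centre (648,288), lid disc centre (676,158), bail tab (672,370), honey jar (560,45). Scene crop: panel corners (218,440) and (408,188), tab top (320,250), rim centre (628,178), lid centre (535,85), bail tab (715,175), two tablets at (272,318) and (230,377).

```bash
python3 - <<'E'
from h import *
t=grab("top");s=grab("scene")
T=lambda x,y:(t,(170+x/3.6-.36,140+y/3.6-.36));S=lambda x,y:(s,(170+x/4.2-.38,120+y/4.2-.38))
np.set_printoptions(precision=4,suppress=True)
print("panelL",tri([T(43,187),S(217,440)]),"panelR",tri([T(434,150),S(408,186)]))
print("botL",atz(*S(228,597),0.024),"botR",atz(*S(408,346),0.024), "topfL",atz(*T(45,193),.189),atz(*T(432,157),.189))
print("tab",tri([T(237,158),S(320,250)]),"tri rim",tri([T(648,288),S(628,178)]))
print("rim L/R",atz(*T(574,290),.107),atz(*T(722,286),.107),"top/bot",atz(*T(648,226),.107),atz(*T(648,350),.107))
print("rimS",atz(*S(562,178),.107),atz(*S(694,180),.107),atz(*S(628,178),.107))
print("lid",tri([T(676,158),S(535,85)]),"bailtab",tri([T(672,370),S(715,175)]))
print("honey",atz(*T(560,45),.086),"spice",atz(t,(238/1.5625,362/1.5625),.099))
E
```

```text
panelL [0.6031 0.3867 0.1874] panelR [0.6388 0.0583 0.1814]
botL [0.6033 0.3819 0.024 ] botR [0.6296 0.0681 0.024 ] topfL [0.5976 0.3844 0.189 ] [0.6299 0.0604 0.189 ]
tab [0.6198 0.2221 0.2341] tri rim [ 0.5301 -0.1385  0.1085]
rim L/R [ 0.5279 -0.0726  0.107 ] [ 0.5319 -0.2059  0.107 ] top/bot [ 0.586  -0.1415  0.107 ] [ 0.4748 -0.1368  0.107 ]
rimS [ 0.5801 -0.1103  0.107 ] [ 0.481  -0.1679  0.107 ] [ 0.5312 -0.1404  0.107 ]
lid [ 0.6351 -0.1552  0.1591] bailtab [ 0.4564 -0.1497  0.1331]
honey [ 0.7621 -0.0718  0.086 ] spice [0.4889 0.4947 0.099 ]
```

```bash
cat >> h.py <<'E'
def jarpts(x,y,yaw,lid=2.25,bail=0.):
    W=lambda P:(np.atleast_2d(P)@R.from_euler('z',yaw).as_matrix().T)+[x,y,0]
    a=np.linspace(0,2*np.pi,40);c,s_=np.cos(a),np.sin(a);o=np.zeros(40)
    rim=W(np.c_[.0575*c,.0575*s_,o+.107])
    L=np.c_[.062-.062+.0575*c,.0575*s_,o]  # lid disc, centre 62 mm from hinge
    Ly=R.from_euler('y',lid).as_matrix()
    lidp=W((np.c_[-.062+.0575*c,.0575*s_,o])@Ly.T+[.062,0,.112])
    th=np.radians(25)+bail;d=np.array([-np.cos(th),0,np.sin(th)])
    b=[];
    for r in(.07,.114):
        for yy in(-.014,.014): b.append(d*r+[0,yy,.1])
    return rim,lidp,W(np.array(b))[[0,1,3,2,0]]
def overlay(im,crp,x0,y0,s,polys,col=(0,0,255)):
    for P in polys:
        q=((proj(im,P)+.5-[x0,y0])*s).astype(np.int32)
        cv2.polylines(crp,[q],False,col,1)
E
python3 - <<'E'
from h import *
t=grab("top");s=grab("scene")
out=[]
for im,x0,y0 in((t,320,160),(s,280,115)):
    sc=5 if im is t else 5
    c=crop(im,x0,y0,80,110,sc,1.2)
    overlay(im,c,x0,y0,sc,jarpts(.530,-.139,0.0))
    overlay(im,c,x0,y0,sc,jarpts(.530,-.139,-.15)[1:],(0,200,0))
    out.append(c)
cv2.imwrite("pics/j1.png",np.hstack(out))
E
```

```text
(no output)
```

View pics/j1.png

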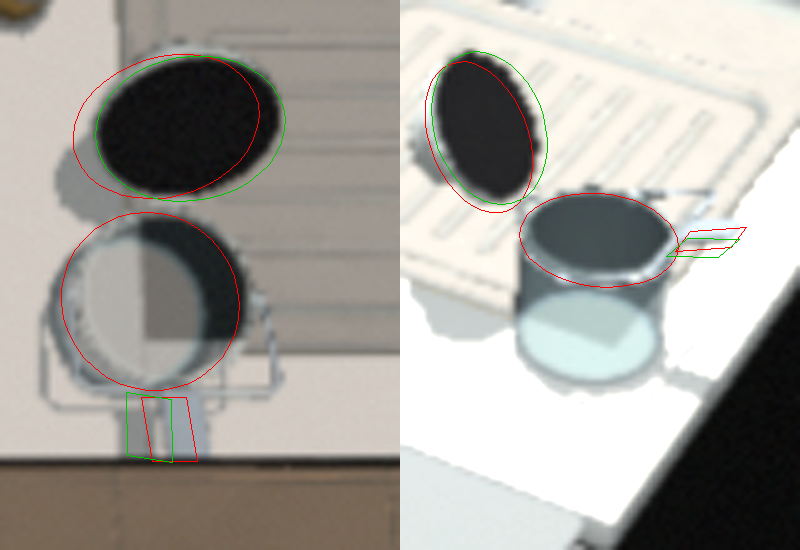

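Overlay with y = -0.139 sits about 20 crop pixels too far left of the lid and tab in the top view, so the jar's y is nearer -0.147. I'll refine this by fitting points read off this crop.

```bash
python3 - <<'E'
from h import *
from scipy.optimize import least_squares
t=grab("top");s=grab("scene")
np.set_printoptions(precision=4,suppress=True)
def P(im,x,y): return (im,np.array((320+x/5-.5,160+y/5-.5)) if im is t else np.array((280+(x-400)/5-.5,115+y/5-.5)))
# lid disc underside centre from both ellipse centres, tab tip corners, tab
lidT,lidS=P(t,188,126),P(s,486,125)
tipT=P(t,188,458)
L=tri([lidT,lidS]);print("lid c",L,proj(t,L)-lidT[1],proj(s,L)-lidS[1])
for z in(.141,.148):print("tabtip top z",z,atz(*tipT,z))
print("floor T",atz(*P(t,148,302),.006)," floor S",atz(*P(s,588,337),.006))
print("bar L,R at z=.1296",atz(*P(t,45,406),.1296),atz(*P(t,275,392),.1296))
print("rim right top",atz(*P(t,247,300),.107),"rim bottom",atz(*P(t,155,392),.107),"rim S left/right/bottom",atz(*P(s,519,240),.107),atz(*P(s,677,250),.107),atz(*P(s,600,283),.107))
out=[]
for im,x0,y0 in((t,320,160),(s,280,115)):
    c=crop(im,x0,y0,80,110,5,1.0)
    a=np.linspace(0,6.3,40)
    for (x,y,yaw),col in(((.530,-.147,0.03),(0,0,255)),):
        j=jarpts(x,y,yaw)
        overlay(im,c,x0,y0,5,j,col)
        overlay(im,c,x0,y0,5,[np.c_[x+.053*np.cos(a),y+.053*np.sin(a),0*a+.006],np.c_[x+.0575*np.cos(a),y+.0575*np.sin(a),0*a]],(0,200,0))
    out.append(c)
cv2.imwrite("pics/j2.png",np.hstack(out))
E
```

```text
lid c [ 0.6327 -0.1523  0.1626] [[-0.0236 -0.0619]] [[0.0551 0.0112]]
tabtip top z 0.141 [ 0.4288 -0.149   0.141 ]
tabtip top z 0.148 [ 0.4285 -0.147   0.148 ]
floor T [ 0.5412 -0.1642  0.006 ]  floor S [ 0.5339 -0.1508  0.006 ]
bar L,R at z=.1296 [ 0.4611 -0.0641  0.1296] [ 0.47   -0.209   0.1296]
rim right top [ 0.5305 -0.2016  0.107 ] rim bottom [ 0.4715 -0.1394  0.107 ] rim S left/right/bottom [ 0.5791 -0.1073  0.107 ] [ 0.476  -0.1566  0.107 ] [ 0.507  -0.0912  0.107 ]
```

View pics/j2.png

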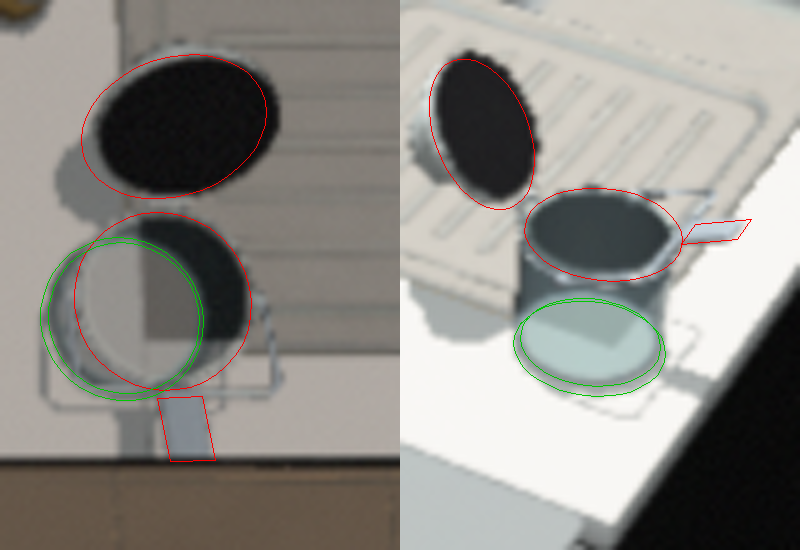

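Jar ≈ (0.530, -0.149), yaw ≈ 0: the green floor and red rim/tab outlines fit. Bin pivot ≈ (0.626, 0.223), yaw 0.108, tab at (0.620, 0.222). I'll check the hood height, add a delta helper and start moving.

```bash
cat >> h.py <<'E'
def delta(xyz,yaw=None):
    """tool-frame shift (mm) to a TCP position, and turn to a down-pointing pose of that yaw"""
    o=observe();r=R.from_quat(o["eef_rot"]);p=np.array(o["ee_pos"])
    if yaw is not None:
        T=R.from_euler('z',yaw)*R.from_euler('x',np.pi)
        print("turn",np.round((r.inv()*T).as_rotvec(),3)); r=T
    print("t",round(o["time"],2),"pos",np.round(p,4),"shift mm in final axes",np.round(r.inv().apply(np.array(xyz)-p)*1000,1),"F",np.round(o["ft_force"],1),"gap",round(o["finger_gap"],2))
E
python3 - <<'E'
from h import *
t=grab("top");s=grab("scene")
# hood front edge: plane from top camera
c,d1=ray(t,(100/1.5625,226/1.5625));_,d2=ray(t,(500/1.5625,226/1.5625));n=np.cross(d1,d2)
for px in((232,97),(330,45)):
    cs,d=ray(s,(px[0]/1.5625,px[1]/1.5625));k=n@(c-cs)/(n@d);print(cs+k*d)
delta((.620,.222,.262),.108)
E
```

```text
[0.53911091 0.65853698 0.80471998]
[0.54079886 0.47796558 0.80079459]
turn [-0.    -0.     0.355]
t 0.6 pos [ 0.2902 -0.5816  0.2313] shift mm in final axes [ 414.5 -763.4  -30.7] F [-0.1  0.2  0.8] gap 1.0
```

Request:
move_arm(targets=[[0,0,-10,0,0,0.118],[0,0,-10,0,0,0.118],[0,0,-10,0,0,0.118]], grip=0.3)

```text
time: 0.85
ee_pos: [0.2901, -0.5815, 0.2615]
eef_rot: [0.999, 0.051, 0.0, -0.0]
ft_force: [0.6, -0.5, -0.7]
finger_gap: 0.697
grip_force: 0.0
```

Request:
move_arm(targets=[[19,-34.7,0,0,0,0],[19,-34.7,0,0,0,0],[19,-34.7,0,0,0,0],[19,-34.7,0,0,0,0],[19,-34.7,0,0,0,0],[19,-34.7,0,0,0,0],[19,-34.7,0,0,0,0],[19,-34.7,0,0,0,0]])

```text
time: 1.52
ee_pos: [0.4116, -0.2874, 0.2617]
eef_rot: [0.999, 0.054, 0.0, 0.0]
ft_force: [-0.2, 0.2, -0.9]
finger_gap: 0.7
grip_force: 0.0
```

Request:
move_arm(targets=[[19,-34.7,0,0,0,0],[19,-34.7,0,0,0,0],[19,-34.7,0,0,0,0],[19,-34.7,0,0,0,0],[19,-34.7,0,0,0,0],[19,-34.7,0,0,0,0],[19,-34.7,0,0,0,0],[0,0,0,0,0,0]])

```text
time: 2.18
ee_pos: [0.5194, -0.0233, 0.2625]
eef_rot: [0.998, 0.06, 0.002, -0.002]
ft_force: [0.8, 0.9, 1.2]
finger_gap: 0.699
grip_force: 0.0
```

```bash
python3 -c "
from h import *
delta((.620,.222,.262),.108)"
```

```text
turn [-0.004 -0.004  0.012]
t 2.18 pos [ 0.5194 -0.0233  0.2625] shift mm in final axes [ 126.5 -233.1    0.5] F [0.8 0.9 1.2] gap 0.7
```

Request:
move_arm(targets=[[18,-33.3,0,0,0,0.012],[18,-33.3,0,0,0,0],[18,-33.3,0,0,0,0],[18,-33.3,0,0,0,0],[18,-33.3,0,0,0,0],[18,-33.3,0,0,0,0],[18,-33.3,0,0,0,0],[0,0,0,0,0,0]])

```text
time: 2.85
ee_pos: [0.619, 0.2208, 0.2612]
eef_rot: [0.999, 0.053, 0.0, -0.004]
ft_force: [-0.6, 0.8, -0.3]
finger_gap: 0.702
grip_force: 0.0
```

```bash
python3 -c "
from h import *
delta((.620,.222,.200),.108)
t=grab('top');s=grab('scene')
a=crop(t,200,155,80,110,5,1.2);b=crop(s,210,110,80,110,5,1.2)
cv2.imwrite('pics/g1.png',np.hstack([a,b]))"
```

```text
turn [-0.007 -0.001 -0.002]
t 2.85 pos [0.619  0.2208 0.2612] shift mm in final axes [ 1.1 -1.  61.2] F [-0.6  0.8 -0.3] gap 0.7
```

View pics/g1.png

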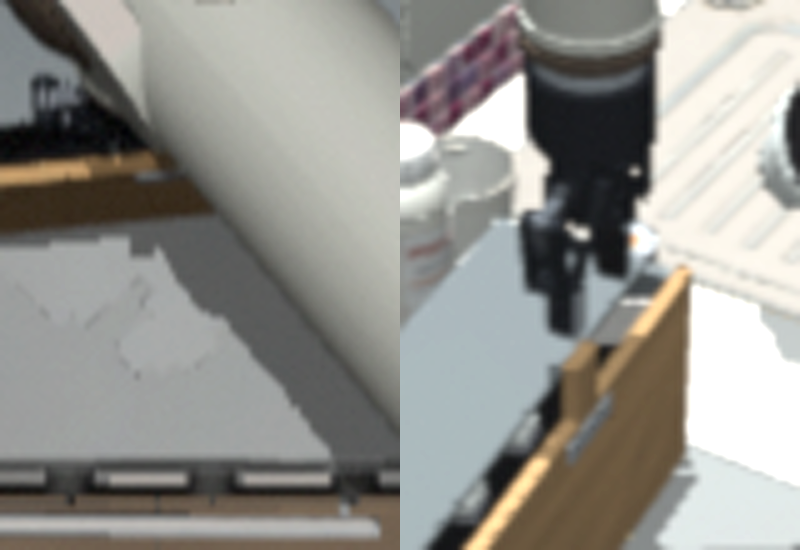

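The fingers straddle the tab: finger tips at (565,330) and (610,270), tab top at (582,347) in the crop. Descending.

Request:
move_arm(targets=[[0.5,-0.5,12,0,0,0],[0.5,-0.5,12,0,0,0],[0,0,12,0,0,0],[0,0,12,0,0,0],[0,0,12,0,0,0],[0,0,0,0,0,0]])

```text
time: 3.45
ee_pos: [0.6186, 0.2104, 0.1975]
eef_rot: [0.999, 0.048, -0.003, 0.001]
ft_force: [-0.5, -0.1, -0.6]
finger_gap: 0.701
grip_force: 0.0
```

Request:
move_arm(targets=[[0,0,0,0,0,0],[0,0,0,0,0,0],[0,0,0,0,0,0],[0,0,0,0,0,0],[0,0,0,0,0,0]], grip=1.0, grip_force=40)

```text
time: 3.87
ee_pos: [0.618, 0.2228, 0.2024]
eef_rot: [0.999, 0.052, 0.0, -0.006]
ft_force: [-0.9, 17.7, -5.4]
finger_gap: 0.338
grip_force: 40.9
```

Request:
move_arm(targets=[[-7,-2,0.5,0,0,0],[-7,0,0.5,0,0,0],[-7,0,1,0,0,0],[-7,0,1,0,0,0],[-14,0,3,0,0,0],[-13.7,0,4,0,0,0],[-13.4,0,5,0,0,0],[0,0,0,0,0,0]])

```text
time: 4.53
ee_pos: [0.549, 0.2155, 0.1878]
eef_rot: [0.999, 0.052, 0.002, -0.005]
ft_force: [-1.0, 15.3, -1.9]
finger_gap: 0.342
grip_force: 41.7
```

Request:
move_arm(targets=[[-13,-1,6,0,0,0],[-12.5,-1,7,0,0,0],[-12,0,8,0,0,0],[-11.4,0,8.7,0,0,0],[-10,0,9,0,0,0],[0,0,0,0,0,0],[0,0,0,0,0,0]])

```text
time: 5.12
ee_pos: [0.4913, 0.2095, 0.1492]
eef_rot: [0.999, 0.051, 0.001, -0.003]
ft_force: [-5.1, 9.6, 4.5]
finger_gap: 0.341
grip_force: 43.8
```

Request:
move_arm(targets=[[0,0,0,0,0,0],[0,0,0,0,0,0],[0,0,0,0,0,0],[0,0,-5,0,0,0],[0,0,-15,0,0,0],[0,0,-30,0,0,0],[0,0,-30,0,0,0],[0,0,-30,0,0,0]], grip=0.2)

```text
time: 5.78
ee_pos: [0.4924, 0.2033, 0.259]
eef_rot: [0.999, 0.048, -0.0, 0.0]
ft_force: [0.3, 0.0, -0.8]
finger_gap: 0.796
grip_force: 0.0
```

Request:
move_arm(targets=[[0,38,0,0,0,0],[0,38,0,0,0,0],[0,38,0,0,0,0],[0,38,0,0,0,0],[0,38,0,0,0,0],[0,38,0,0,0,0],[0,38,0,0,0,0],[0,38,0,0,0,0]])

```text
time: 6.45
ee_pos: [0.5218, -0.1013, 0.2583]
eef_rot: [0.999, 0.048, 0.0, 0.0]
ft_force: [0.8, -0.2, -0.1]
finger_gap: 0.798
grip_force: 0.0
```

```bash
python3 -c "
from h import *
t=grab('top');s=grab('scene')
a=crop(t,170,150,130,100,6,1.3);b=crop(s,190,140,130,90,6,1.0)
cv2.imwrite('pics/b1.png',a);cv2.imwrite('pics/b2.png',b);print(observe()['ee_pos'])"
```

```text
[ 0.52163502 -0.1079725   0.25753655]
```

View pics/b1.png

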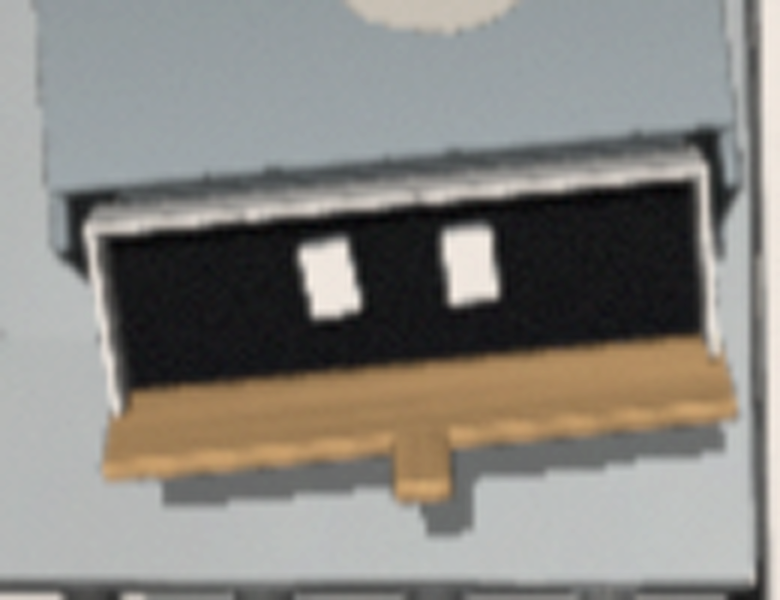

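Bin is fully tipped with two tablets in the tray: A at (330,278), B at (470,263) in the crop; the rest of the tray is empty and visible.

```bash
cat >> h.py <<'E'
CY=.108;PIV=np.array([.624,.2235,.024]);RC=R.from_euler('z',CY)
def floorpt(im,px,h):
    """point at height h above the tipped tray floor; world, and (along floor from centre uphill, left) in mm"""
    n=RC.apply([-.454,0,.891]);c0=PIV+RC.apply([-.0225,0,.0968])+n*h
    c,d=ray(im,px);P=c+d*(n@(c0-c))/(n@d);q=RC.inv().apply(P-c0)
    return P,np.array([q@[.891,0,.454],q[1]])*1000
E
python3 - <<'E'
from h import *
t=grab("top");np.set_printoptions(precision=4,suppress=True)
px=lambda x,y:(170+x/6-.42,150+y/6-.42)
print("back corners",floorpt(t,px(105,238),0),floorpt(t,px(697,182),0)," front",floorpt(t,px(133,387),0),floorpt(t,px(705,337),0))
for nm,q in(("A",[(299,246),(350,238),(362,308),(315,320)]),("B",[(440,228),(495,225),(498,300),(450,307)])):
    F=[floorpt(t,px(*p),.018) for p in q];W=np.array([f[0] for f in F]);L=np.array([f[1] for f in F])
    print(nm,"top centre",W.mean(0),"len",np.linalg.norm((L[0]+L[1]-L[2]-L[3])/2),"wid",np.linalg.norm((L[0]+L[3]-L[1]-L[2])/2))
    v=(L[0]+L[1]-L[2]-L[3])/2;w=(L[0]+L[3]-L[1]-L[2])/2
    print("  local",L.mean(0),"yaw in tray",np.arctan2(v[1],v[0]),np.arctan2(-w[0],w[1]))
E
```

```text
back corners (array([0.6204, 0.38  , 0.139 ]), array([ 40.1136, 155.9711])) (array([0.6523, 0.0677, 0.1381]), array([  38.0044, -157.9377]))  front (array([0.5464, 0.3692, 0.101 ]), array([-43.6598, 153.1722])) (array([0.5756, 0.0609, 0.0988]), array([ -48.4596, -156.3855]))
A top centre [0.5989 0.2598 0.1417] len 39.80130271482296 wid 26.19478766989865
  local [10.7668 38.7516] yaw in tray 0.0679953507133237 0.10429662378692636
B top centre [0.6062 0.187  0.1414] len 42.06026791792783 wid 27.076883552722737
  local [ 10.1338 -34.3765] yaw in tray -0.01727363368753832 -0.004104569419604794
```

```bash
cat >> h.py <<'E'
NW=RC.apply([-.454,0,.891])
def deltaT(xyz,tilt=.471,off=0.):
    o=observe();r=R.from_quat(o["eef_rot"]);p=np.array(o["ee_pos"])
    T=R.from_euler('z',CY)*R.from_euler('x',np.pi)*R.from_euler('y',tilt)*R.from_euler('z',-off)
    print("turn",np.round((r.inv()*T).as_rotvec(),3),"shift in final axes",np.round(T.inv().apply(np.array(xyz)-p)*1000,1),"now",np.round(p,4),"F",np.round(o["ft_force"],1),"gap",round(o["finger_gap"],2),"t",round(o["time"],1))
E
python3 - <<'E'
from h import *
A=np.array([.603,.260,.1337])
print(observe()["qpos"],A+NW*.055)
deltaT(A+NW*.055,.471,.08)
E
```

```text
[ 0.68327826  0.28936017 -0.64234096  1.81254661  0.19390968  1.10304389
 -1.50946736] [0.57817548 0.25730848 0.182705  ]
turn [-0.013  0.472 -0.097] shift in final axes [  78.8 -347.5  109.9] now [ 0.5216 -0.1036  0.2576] F [-0.2  1.  -0.8] gap 0.8 t 6.6
```

Request:
move_arm(targets=[[0,0,0,-0.003,0.118,-0.024],[0,0,0,-0.003,0.118,-0.024],[0,0,0,-0.003,0.118,-0.024],[0,0,0,-0.003,0.118,-0.024]], grip=0.4)

```text
time: 6.93
ee_pos: [0.5212, -0.096, 0.2573]
eef_rot: [0.971, 0.094, 0.22, -0.007]
ft_force: [0.3, 1.7, -1.0]
finger_gap: 0.597
grip_force: 0.0
```

Request:
move_arm(targets=[[8,-35,6,0,0,0],[8,-35,8,0,0,0],[8,-35,10,0,0,0],[8,-35,12,0,0,0],[8,-35,12,0,0,0],[8,-35,12,0,0,0],[8,-35,12,0,0,0],[8,-35,12,0,0,0]])

```text
time: 7.6
ee_pos: [0.5591, 0.1729, 0.2064]
eef_rot: [0.972, 0.093, 0.217, -0.007]
ft_force: [0.5, -0.8, -0.0]
finger_gap: 0.597
grip_force: 0.0
```

Request:
move_arm(targets=[[8,-35,12,0,0,0],[7,-32,12,0,0,0],[0,0,0,0,0,0],[0,0,0,0,0,0]])

```text
time: 7.93
ee_pos: [0.5682, 0.2465, 0.1888]
eef_rot: [0.972, 0.097, 0.216, -0.009]
ft_force: [0.7, -0.6, -0.2]
finger_gap: 0.599
grip_force: 0.0
```

```bash
python3 - <<'E'
from h import *
A=np.array([.603,.260,.1337])
deltaT(A-NW*.006,.471,.08)
E
```

```text
turn [-0.018  0.034  0.007] shift in final axes [ 7.9 -9.1 71.5] now [0.5682 0.2465 0.1888] F [ 0.7 -0.6 -0.2] gap 0.6 t 7.9
```

Request:
move_arm(targets=[[8,-9,15,-0.018,0.034,0.007],[0,0,15,0,0,0],[0,0,15,0,0,0],[0,0,12,0,0,0],[0,0,6,0,0,0],[0,0,0,0,0,0],[0,0,0,0,0,0]])

```text
time: 8.52
ee_pos: [0.5949, 0.2469, 0.1384]
eef_rot: [0.971, 0.09, 0.221, -0.004]
ft_force: [0.3, -0.5, 0.5]
finger_gap: 0.605
grip_force: 0.0
```

```bash
python3 - <<'E'
from h import *
A=np.array([.603,.260,.1337])
deltaT(A-NW*.006,.471,.08)
s=grab('scene')
b=crop(s,190,120,130,90,6,1.1);cv2.imwrite('pics/b3.png',b)
E
```

```text
turn [-0.003  0.025 -0.004] shift in final axes [  7.3 -11.6  14.4] now [0.5949 0.2469 0.1384] F [ 0.3 -0.5  0.5] gap 0.6 t 8.5
```

View pics/b3.png

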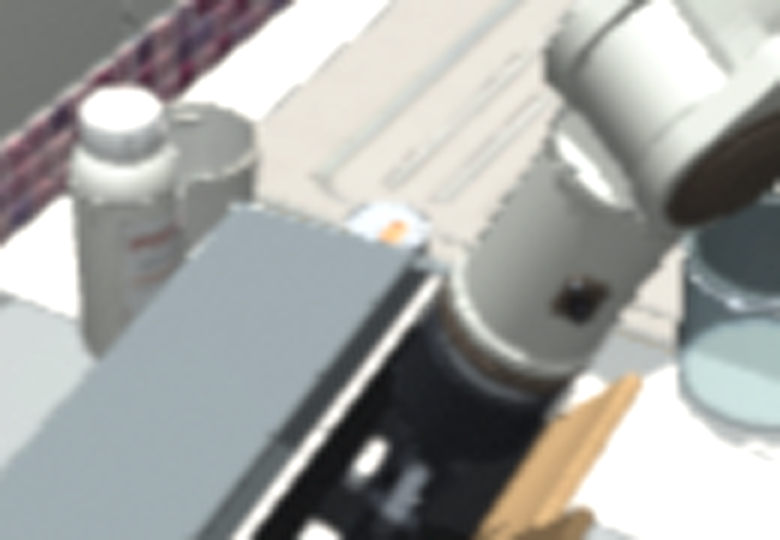

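The crop shows a tablet at (370,460), part of another at (318,530), and a finger at (405,490). I'll check which is which by projection.

```bash
python3 - <<'E'
from h import *
s=grab('scene');f=lambda P:np.round((proj(s,P)+.5-[190,120])*6,0)
print("A top",f([.599,.260,.1417]),"B top",f([.606,.187,.1414]),"tcp",f(observe()["ee_pos"]))
r=R.from_quat(observe()["eef_rot"]);p=np.array(observe()["ee_pos"])
for s_ in(-1,1):print(f(p+r.apply([0,s_*.03,-.01])))
print(p)
b=crop(s,205,190,80,60,10,1.3);cv2.imwrite('pics/b4.png',b)
E
```

```text
A top [[337. 551.]] B top [[398. 469.]] tcp [[356. 544.]]
[[343. 571.]]
[[384. 497.]]
[0.59518051 0.24743423 0.13896388]
```

View pics/b4.png

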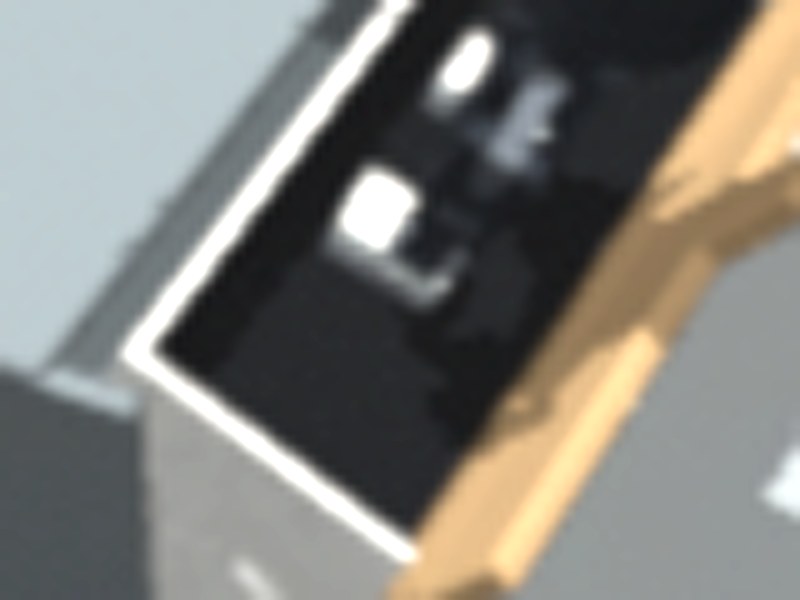

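Crop shows tablet A at about (400,240) and the left finger right over it at (440,250): the gripper is ~12 mm too far to -y, agreeing with the pose reading. Lift a little, correct and re-check.

Request:
move_arm(targets=[[0,0,-15,0,0,0],[0,0,-15,0,0,0],[7,-12,0,0,0.025,0],[0,0,0,0,0,0],[0,0,0,0,0,0]])

```text
time: 9.03
ee_pos: [0.5861, 0.26, 0.1688]
eef_rot: [0.968, 0.091, 0.234, -0.006]
ft_force: [0.8, 0.2, -0.9]
finger_gap: 0.602
grip_force: 0.0
```

Request:
move_arm(targets=[[0,0,0,0,0,0],[0,0,0,0,0,0],[0,0,0,0,0,0]])

```text
time: 9.28
ee_pos: [0.5862, 0.2585, 0.1673]
eef_rot: [0.968, 0.09, 0.233, -0.005]
ft_force: [-0.0, 0.7, 0.8]
finger_gap: 0.603
grip_force: 0.0
```

```bash
python3 - <<'E'
from h import *
A=np.array([.604,.2595,.136])
deltaT(A-NW*.006,.471,.08)
E
```

```text
turn [-0.003  0.    -0.003] shift in final axes [ 1.6  1.1 42. ] now [0.5862 0.2585 0.1673] F [-0.   0.7  0.8] gap 0.6 t 9.3
```

Request:
move_arm(targets=[[1.5,0,12,0,0,0],[0,0,10,0,0,0],[0,0,8,0,0,0],[0,0,5,0,0,0],[0,0,0,0,0,0],[0,0,0,0,0,0]])

```text
time: 9.78
ee_pos: [0.6031, 0.2613, 0.1368]
eef_rot: [0.968, 0.091, 0.233, -0.005]
ft_force: [0.0, -0.4, -0.4]
finger_gap: 0.601
grip_force: 0.0
```

```bash
python3 - <<'E'
from h import *
A=np.array([.604,.2595,.136])
deltaT(A-NW*.006,.471,.08)
E
```

```text
turn [-0.003  0.    -0.002] shift in final axes [0.1 1.9 7. ] now [0.6031 0.2613 0.1368] F [ 0.  -0.4 -0.4] gap 0.6 t 9.8
```

Request:
move_arm(targets=[[0,1.5,4,0,0,0],[0,0,3,0,0,0],[0,0,0,0,0,0]])

```text
time: 10.03
ee_pos: [0.6069, 0.26, 0.1309]
eef_rot: [0.968, 0.09, 0.233, -0.005]
ft_force: [-0.9, -0.1, -0.7]
finger_gap: 0.604
grip_force: 0.0
```

Request:
move_arm(targets=[[0,0,0,0,0,0],[0,0,0,0,0,0],[0,0,0,0,0,0],[0,0,0,0,0,0],[0,0,0,0,0,0]], grip=1.0, grip_force=40)

```text
time: 10.45
ee_pos: [0.607, 0.2606, 0.1316]
eef_rot: [0.968, 0.091, 0.234, -0.006]
ft_force: [-1.5, -0.5, 3.3]
finger_gap: 0.29
grip_force: 39.7
```

Request:
move_arm(targets=[[0,0,-12,0,0,0],[0,0,-25,0,0,0],[0,0,-30,0,0,0],[0,0,-30,0,0,0],[0,0,0,0,-0.118,0.04],[0,0,0,0,-0.118,0.05],[0,0,0,0,-0.118,0.05],[0,0,0,0,-0.118,0.05]], grip_force=60)

```text
time: 11.12
ee_pos: [0.5625, 0.2567, 0.2206]
eef_rot: [1.0, -0.0, 0.002, -0.007]
ft_force: [1.4, 0.9, -0.6]
finger_gap: 0.286
grip_force: 60.1
```

```bash
python3 - <<'E'
from h import *
delta((.530,-.149,.185),0.)
E
```

```text
turn [-0.014 -0.005 -0.001]
t 11.12 pos [0.5625 0.2567 0.2206] shift mm in final axes [-32.5 405.7  35.6] F [ 1.4  0.9 -0.6] gap 0.29
```

Request:
move_arm(targets=[[-3,34,0,-0.014,-0.005,0],[-3,34,0,0,0,0],[-3,34,0,0,0,0],[-3,34,0,0,0,0],[-3,34,4,0,0,0],[-3,34,4,0,0,0],[-3,34,4,0,0,0],[-3,34,4,0,0,0]])

```text
time: 11.78
ee_pos: [0.538, -0.0179, 0.2025]
eef_rot: [1.0, -0.0, 0.002, 0.002]
ft_force: [0.1, 0.7, 0.6]
finger_gap: 0.285
grip_force: 60.1
```

Request:
move_arm(targets=[[-3,34,5,0,0,0],[-3,34,5,0,0,0],[-2,34,5,0,0,0],[-1,32,5,0,0,0],[0,0,0,0,0,0],[0,0,0,0,0,0]])

```text
time: 12.28
ee_pos: [0.5286, -0.1532, 0.1825]
eef_rot: [1.0, -0.003, 0.001, 0.002]
ft_force: [0.7, 0.7, -1.1]
finger_gap: 0.285
grip_force: 60.1
```

```bash
python3 - <<'E'
from h import *
delta((.530,-.149,.085),0.)
E
```

```text
turn [ 0.004 -0.002 -0.006]
t 12.28 pos [ 0.5286 -0.1532  0.1825] shift mm in final axes [ 1.4 -4.2 97.5] F [ 0.7  0.7 -1.1] gap 0.29
```

Request:
move_arm(targets=[[1.5,-4,20,0,0,0],[0,0,25,0,0,0],[0,0,25,0,0,0],[0,0,25,0,0,0],[0,0,25,0,0,0],[0,0,0,0,0,0],[0,0,0,0,0,0]])

```text
time: 12.87
ee_pos: [0.5308, -0.1455, 0.0621]
eef_rot: [1.0, 0.0, 0.0, 0.001]
ft_force: [-0.5, -0.1, 0.8]
finger_gap: 0.284
grip_force: 66.3
```

Request:
move_arm(targets=[[0,0,0,0,0,0],[0,0,0,0,0,0],[0,0,0,0,0,0],[0,0,-20,0,0,0],[0,0,-30,0,0,0],[0,0,-30,0,0,0],[0,0,-30,0,0,0],[0,0,-30,0,0,0]], grip=0.55)

```text
time: 13.53
ee_pos: [0.5313, -0.1466, 0.2052]
eef_rot: [1.0, -0.0, 0.002, 0.002]
ft_force: [0.2, 0.3, 0.5]
finger_gap: 0.452
grip_force: 0.0
```

```bash
python3 - <<'E'
from h import *
B=np.array([.611,.1865,.136])
deltaT(B+NW*.055,.471,0)
t=grab('top');s=grab('scene')
a=crop(t,170,150,220,100,3.6,1.2);cv2.imwrite('pics/c1.png',np.vstack([a,crop(s,210,110,220,55,3.6,1.0)]))
E
```

```text
turn [ 0.03   0.466 -0.106] shift in final axes [  71.2 -322.6   58.9] now [ 0.5313 -0.1466  0.2052] F [0.2 0.3 0.5] gap 0.45 t 13.5
```

View pics/c1.png

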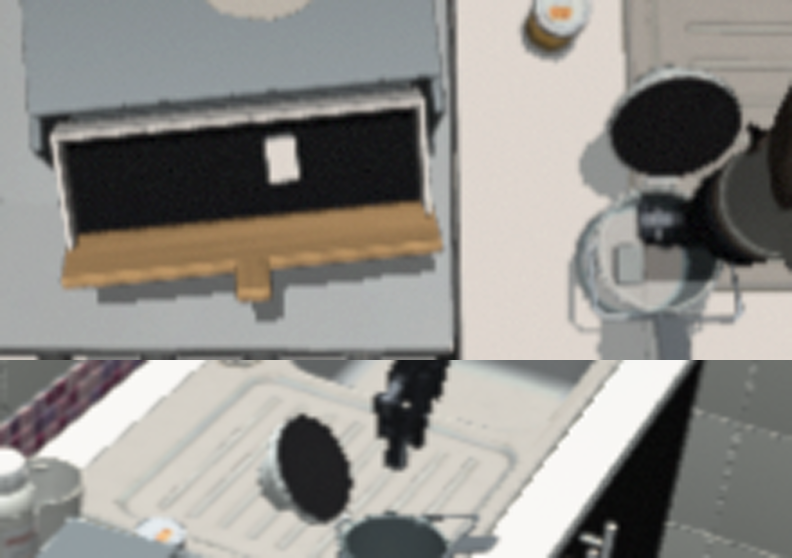

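Tablet A is in the jar at (627,262); B still at (282,160), unmoved. Going for B.

Request:
move_arm(targets=[[0,0,-10,0.007,0.117,-0.026],[0,0,-10,0.007,0.117,-0.026],[0,0,0,0.007,0.117,-0.026],[0,0,0,0.007,0.117,-0.026],[7,-33,0,0,0,0],[7,-33,0,0,0,0],[7,-33,0,0,0,0],[7,-33,0,0,0,0]], grip=0.4)

```text
time: 14.3
ee_pos: [0.542, -0.0105, 0.2359]
eef_rot: [0.975, 0.048, 0.218, -0.014]
ft_force: [0.5, -0.3, -0.2]
finger_gap: 0.598
grip_force: 0.0
```

Request:
move_arm(targets=[[7,-33,6,0,0,0],[7,-33,10,0,0,0],[7,-33,15,0,0,0],[7,-33,15,0,0,0],[7,-33,15,0,0,0],[7,-25,15,0,0,0],[0,0,0,0,0,0],[0,0,0,0,0,0]])

```text
time: 14.97
ee_pos: [0.592, 0.1881, 0.1845]
eef_rot: [0.975, 0.051, 0.217, -0.015]
ft_force: [-1.0, -0.4, -0.6]
finger_gap: 0.599
grip_force: 0.0
```

```bash
python3 - <<'E'
from h import *
B=np.array([.611,.1865,.136])
deltaT(B-NW*.006,.471,0)
E
```

```text
turn [-0.005  0.033 -0.004] shift in final axes [-5.4  3.6 57.7] now [0.592  0.1881 0.1845] F [-1.  -0.4 -0.6] gap 0.6 t 15.0
```

Request:
move_arm(targets=[[-5,3.5,12,-0.005,0.033,-0.004],[0,0,12,0,0,0],[0,0,10,0,0,0],[0,0,8,0,0,0],[0,0,5,0,0,0],[0,0,0,0,0,0],[0,0,0,0,0,0]])

```text
time: 15.55
ee_pos: [0.6098, 0.1835, 0.141]
eef_rot: [0.971, 0.05, 0.234, -0.012]
ft_force: [0.5, -0.2, 0.2]
finger_gap: 0.597
grip_force: 0.0
```

```bash
python3 - <<'E'
from h import *
B=np.array([.611,.1865,.136])
deltaT(B-NW*.006,.471,0)
E
```

```text
turn [ 0.003 -0.001 -0.004] shift in final axes [-0.9 -2.9 11.1] now [0.6098 0.1835 0.141 ] F [ 0.5 -0.2  0.2] gap 0.6 t 15.6
```

Request:
move_arm(targets=[[-1,-3,4,0,0,0],[0,0,4,0,0,0],[0,0,3,0,0,0],[0,0,0,0,0,0]])

```text
time: 15.88
ee_pos: [0.6133, 0.1872, 0.13]
eef_rot: [0.971, 0.05, 0.233, -0.012]
ft_force: [-0.8, 0.1, 0.1]
finger_gap: 0.597
grip_force: 0.0
```

Request:
move_arm(targets=[[0,0,0,0,0,0],[0,0,0,0,0,0],[0,0,0,0,0,0],[0,0,0,0,0,0],[0,0,0,0,0,0]], grip=1.0, grip_force=50)

```text
time: 16.3
ee_pos: [0.6135, 0.1873, 0.131]
eef_rot: [0.971, 0.05, 0.234, -0.012]
ft_force: [-0.6, -1.1, 1.8]
finger_gap: 0.285
grip_force: 49.3
```

Request:
move_arm(targets=[[0,0,-12,0,0,0],[0,0,-25,0,0,0],[0,0,-30,0,0,0],[0,0,-30,0,0,0],[0,0,0,0,-0.118,0.025],[0,0,0,0,-0.118,0.025],[0,0,0,0,-0.118,0.025],[0,0,0,0,-0.118,0.025]], grip_force=60)

```text
time: 16.97
ee_pos: [0.5697, 0.1831, 0.2193]
eef_rot: [1.0, 0.003, -0.002, -0.012]
ft_force: [1.2, 0.1, 0.0]
finger_gap: 0.288
grip_force: 60.1
```

```bash
python3 - <<'E'
from h import *
delta((.530,-.149,.185),0.)
E
```

```text
turn [-0.025  0.004  0.007]
t 16.97 pos [0.5697 0.1831 0.2193] shift mm in final axes [-39.7 332.1  34.3] F [1.2 0.1 0. ] gap 0.29
```

Request:
move_arm(targets=[[-4,34,0,-0.025,0.004,0.007],[-4,34,0,0,0,0],[-4,34,0,0,0,0],[-4,34,0,0,0,0],[-4,34,5,0,0,0],[-4,34,5,0,0,0],[-4,34,5,0,0,0],[-4,34,5,0,0,0]])

```text
time: 17.63
ee_pos: [0.5372, -0.0911, 0.1964]
eef_rot: [1.0, -0.0, 0.001, 0.001]
ft_force: [0.2, 0.6, 0.3]
finger_gap: 0.287
grip_force: 60.1
```

Request:
move_arm(targets=[[-4,32,7,0,0,0],[-4,30,7,0,0,0],[0,0,0,0,0,0],[0,0,0,0,0,0]])

```text
time: 17.97
ee_pos: [0.5286, -0.1541, 0.182]
eef_rot: [1.0, -0.003, 0.0, 0.001]
ft_force: [-0.6, 1.5, -0.2]
finger_gap: 0.284
grip_force: 60.1
```

```bash
python3 - <<'E'
from h import *
delta((.530,-.149,.075),0.)
E
```

```text
turn [ 0.002 -0.001 -0.005]
t 17.97 pos [ 0.5286 -0.1541  0.182 ] shift mm in final axes [  1.4  -5.1 107. ] F [-0.6  1.5 -0.2] gap 0.28
```

Request:
move_arm(targets=[[1.5,-5,20,0,0,0],[0,0,25,0,0,0],[0,0,25,0,0,0],[0,0,25,0,0,0],[0,0,12,0,0,0],[0,0,0,0,0,0],[0,0,0,0,0,0]])

```text
time: 18.55
ee_pos: [0.5317, -0.1456, 0.0758]
eef_rot: [1.0, 0.001, 0.001, 0.001]
ft_force: [0.1, 0.7, 0.2]
finger_gap: 0.285
grip_force: 60.1
```

Request:
move_arm(targets=[[0,0,0,0,0,0],[0,0,0,0,0,0],[0,0,0,0,0,0],[0,0,-20,0,0,0],[0,0,-35,0,0,0],[0,0,-40,0,0,0],[0,0,-40,0,0,0],[0,0,-40,0,0,0]], grip=0.55)

```text
time: 19.22
ee_pos: [0.531, -0.1463, 0.2536]
eef_rot: [1.0, -0.0, 0.002, 0.001]
ft_force: [1.2, 0.0, 0.3]
finger_gap: 0.45
grip_force: 0.0
```

```bash
python3 - <<'E'
from h import *
delta((.735,-.149,.27),0.)
t=grab('top');s=grab('scene')
cv2.imwrite('pics/c2.png',np.hstack([crop(t,310,155,80,110,5,1.2),crop(s,280,115,80,110,5,1.0)]))
E
```

```text
turn [ 0.002 -0.004 -0.   ]
t 19.22 pos [ 0.531  -0.1463  0.2536] shift mm in final axes [204.    2.7 -16.4] F [1.2 0.  0.3] gap 0.45
```

View pics/c2.png

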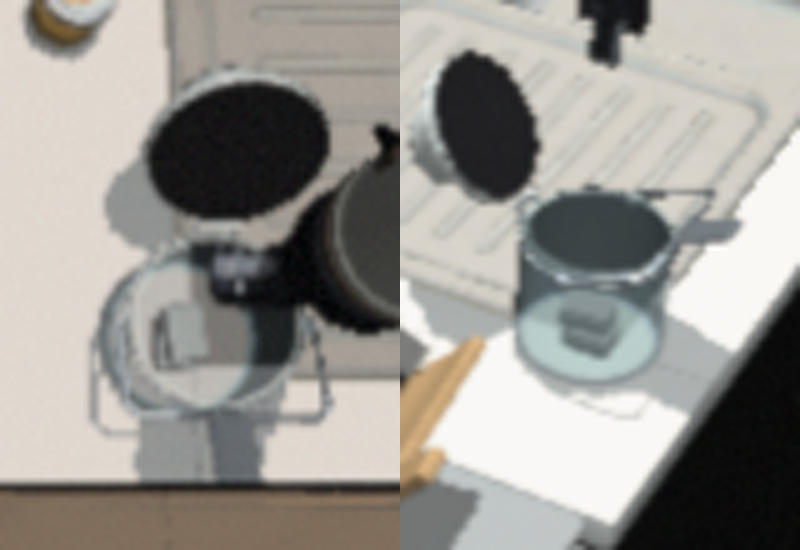

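Both tablets lie stacked in the jar, at (180,335) in the top crop and (588,325) in the scene crop. Now the lid: go behind it and push it forward.

Request:
move_arm(targets=[[0,0,-25,0,0,0],[34,0.5,0,0,0,0],[35,0.5,0,0,0,0],[35,0.5,0,0,0,0],[35,0.5,0,0,0,0],[35,0.5,0,0,0,0],[35,0.5,0,0,0,0],[0,0,0,0,0,0]], grip=1.0, grip_force=30)

```text
time: 19.98
ee_pos: [0.7444, -0.1478, 0.2724]
eef_rot: [1.0, 0.001, 0.001, -0.0]
ft_force: [-1.3, 1.4, -1.4]
finger_gap: 0.001
grip_force: 0.0
```

```bash
python3 - <<'E'
from h import *
delta((.735,-.149,.175),0.)
E
```

```text
turn [-0.    -0.002  0.002]
t 19.98 pos [ 0.7444 -0.1478  0.2724] shift mm in final axes [-9.4  1.2 97.4] F [-1.3  1.4 -1.4] gap 0.0
```

Request:
move_arm(targets=[[0,0,30,0,0,0],[0,1,35,0,0,0],[0,0,30,0,0,0],[-10,0,0,0,0,0],[-10,0,0,0,0,0],[-10,0,0,0,0,0],[-10,0,0,0,0,0],[-10,0,0,0,0,0]])

```text
time: 20.65
ee_pos: [0.6895, -0.1505, 0.1815]
eef_rot: [1.0, -0.0, 0.001, 0.001]
ft_force: [0.8, 0.1, 0.8]
finger_gap: 0.002
grip_force: 0.0
```

Request:
move_arm(targets=[[-8,0,0,0,0,0],[-8,0,0,0,0,0],[-8,0,0,0,0,0],[-8,0,0,0,0,0],[0,0,0,0,0,0]])

```text
time: 21.07
ee_pos: [0.6684, -0.1504, 0.1905]
eef_rot: [1.0, 0.001, 0.014, 0.002]
ft_force: [14.4, 0.4, 16.5]
finger_gap: -0.002
grip_force: 10.8
```

The tip rides on the rim's edge (force up and back), so I back off, go lower and push again.

Request:
move_arm(targets=[[20,0,0,0,0,0],[25,0,0,0,0,0],[10,0,0,0,0,0],[0,0,0,0,0,0],[0,0,0,0,0,0]])

```text
time: 21.48
ee_pos: [0.7127, -0.1502, 0.1808]
eef_rot: [1.0, 0.0, 0.001, 0.001]
ft_force: [-0.4, 0.8, 0.2]
finger_gap: 0.002
grip_force: 0.0
```

```bash
python3 - <<'E'
from h import *
delta((.715,-.150,.157),0.)
s=grab('scene');cv2.imwrite('pics/l1.png',crop(s,270,105,110,80,7,1.0))
E
```

```text
turn [ 0.002 -0.001  0.   ]
t 21.48 pos [ 0.7127 -0.1502  0.1808] shift mm in final axes [ 2.3 -0.2 23.8] F [-0.4  0.8  0.2] gap 0.0
```

Request:
move_arm(targets=[[0,0,12,0,0,0],[0,0,12,0,0,0],[-8,0,0,0,0,0],[-8,0,0,0,0,0],[-8,0,0,0,0,0],[-8,0,0,0,0,0],[0,0,0,0,0,0]])

```text
time: 22.12
ee_pos: [0.6926, -0.15, 0.166]
eef_rot: [1.0, 0.001, 0.015, 0.002]
ft_force: [19.3, 0.8, 10.9]
finger_gap: 0.001
grip_force: 10.8
```

Push direction passes through the hinge there. I'll tilt the tool so the fingers get under the dome and push forward and up.

Request:
move_arm(targets=[[25,0,0,0,0,0],[25,0,0,0,0,0],[10,0,0,0,0,0],[0,0,0,0,-0.117,0],[0,0,0,0,-0.117,0],[0,0,0,0,-0.117,0],[0,0,0,0,0,0]])

```text
time: 22.7
ee_pos: [0.7399, -0.1488, 0.1466]
eef_rot: [0.983, 0.001, -0.182, -0.001]
ft_force: [-0.5, 1.2, -5.6]
finger_gap: 0.002
grip_force: 0.0
```

```bash
python3 - <<'E'
from h import *
o=observe();r=R.from_quat(o["eef_rot"]);print(o["qpos"],o["ee_pos"],r.as_matrix()[:,2],r.inv().apply(np.array([.712,-.150,.113])-o["ee_pos"])*1000)
E
```

```text
[ 0.19686861  1.01732055 -0.14459716  0.83802983  0.1576634   1.65862605
 -1.48703596] [ 0.73987253 -0.14880286  0.14656527] [-3.58542616e-01  8.03450269e-04 -9.33513014e-01] [-13.98665508   1.20901501  41.32614612]
```

Request:
move_arm(targets=[[0,1,20,0,0,0],[0,0,20,0,0,0],[-8,0,0,0,0,0],[-8,0,0,0,0,0],[-8,0,0,0,0,0],[-8,0,0,0,0,0],[-8,0,0,0,0,0],[0,0,0,0,0,0]])

```text
time: 23.37
ee_pos: [0.69, -0.152, 0.1362]
eef_rot: [0.985, -0.0, -0.171, 0.001]
ft_force: [3.2, -0.0, 0.4]
finger_gap: 0.002
grip_force: 1.0
```

Request:
move_arm(targets=[[-8,0,0,0,0,0],[-8,0,0,0,0,0],[-8,0,0,0,0,0],[-8,0,0,0,0,0],[0,0,0,0,0,0]])

```text
time: 23.78
ee_pos: [0.6599, -0.1519, 0.1465]
eef_rot: [0.985, -0.0, -0.171, 0.001]
ft_force: [1.4, -0.1, 1.3]
finger_gap: 0.0
grip_force: 0.7
```

```bash
python3 - <<'E'
from h import *
s=grab('scene');t=grab('top');cv2.imwrite('pics/l2.png',np.hstack([crop(s,270,95,80,110,5,1.0),crop(t,310,130,80,110,5,1.2)]))
E
```

```text
(no output)
```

View pics/l2.png

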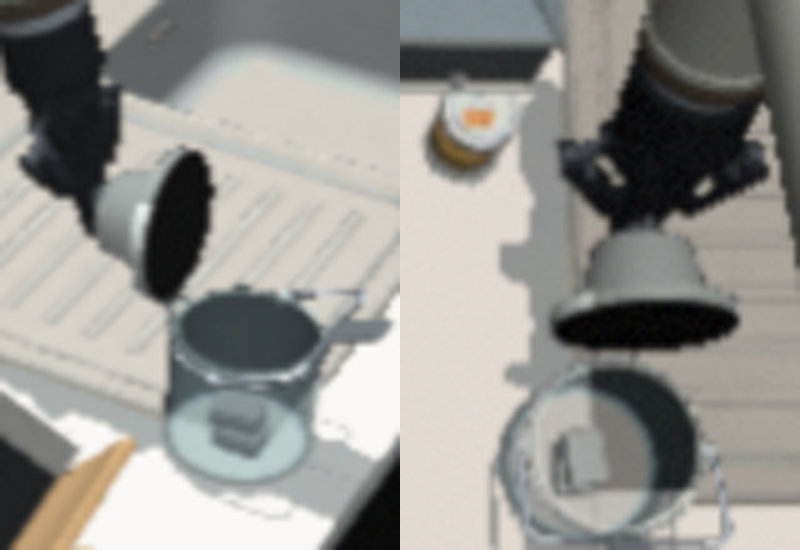

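The lid has come up to about upright (scene crop (180,220)), with the fingers against the dome and the tablets still in place. Keep pushing.

Request:
move_arm(targets=[[-8,0,0,0,0,0],[-8,0,0,0,0,0],[-8,0,0,0,0,0],[-8,0,0,0,0,0],[-8,0,0,0,0,0],[-8,0,0,0,0,0],[-8,0,0,0,0,0],[0,0,0,0,0,0]])

```text
time: 24.55
ee_pos: [0.6055, -0.1519, 0.1634]
eef_rot: [0.985, -0.0, -0.174, 0.001]
ft_force: [-0.2, -0.1, 0.9]
finger_gap: 0.003
grip_force: 0.0
```

```bash
cat > lid.py <<'E'
from h import *
# dark underside pixels of the lid in the scene view (it vanishes when shut), white-ish over the mouth
s=grab('scene');c=s["pixels"][115:185,290:350];print("dark px",int((c.max(2)<40).sum()))
q=proj(s,[[.53,-.149,.170],[.53,-.149,.107],[.475,-.149,.117]]);print([ (np.round(p),s["pixels"][int(p[1]),int(p[0])]) for p in q])
delta((.53,-.149,.3))
E
python3 lid.py
```

```text
dark px 243
[(array([322., 147.]), array([172, 174, 168], dtype=uint8)), (array([320., 161.]), array([152, 154, 147], dtype=uint8)), (array([335., 163.]), array([121, 116, 107], dtype=uint8))]
t 24.6 pos [ 0.606  -0.1519  0.163 ] shift mm in final axes [-118.5   -2.5 -102.6] F [1.3 0.1 1. ] gap -0.0
```

Request:
move_arm(targets=[[0,0,-20,0,0,0],[0,0,-30,0,0,0],[0,0,-35,0,0,0],[0,0,-35,0,0,0],[0,0,0,0,0.117,0],[0,0,0,0,0.117,0],[0,0,0,0,0.117,0],[0,0,0,0,0,0]])

```text
time: 25.27
ee_pos: [0.6424, -0.1517, 0.2734]
eef_rot: [1.0, -0.001, -0.0, 0.001]
ft_force: [-1.7, 0.4, -0.8]
finger_gap: -0.002
grip_force: 0.0
```

```bash
python3 lid.py; python3 - <<'E'
from h import *
s=grab('scene');a=crop(s,280,105,80,110,5,1.0)
overlay(s,a,280,105,5,jarpts(.53,-.149,0,0.))
t=grab('top');b=crop(t,310,155,80,110,5,1.2);overlay(t,b,310,155,5,jarpts(.53,-.149,0,0.))
cv2.imwrite('pics/l3.png',np.hstack([a,b]))
delta((.441,-.149,.185),0.)
E
```

```text
dark px 0
[(array([322., 147.]), array([183, 184, 177], dtype=uint8)), (array([320., 161.]), array([177, 178, 171], dtype=uint8)), (array([335., 163.]), array([149, 146, 138], dtype=uint8))]
t 25.32 pos [ 0.6441 -0.1518  0.2745] shift mm in final axes [-114.1   -2.6  -25.2] F [ 0.6 -0.3  0.3] gap 0.01
turn [ 0.002 -0.001 -0.   ]
t 25.42 pos [ 0.6481 -0.1516  0.2761] shift mm in final axes [-207.1   -2.6   91.1] F [ 1.  -1.  -0.3] gap -0.01
```

Request:
move_arm(targets=[[-35,-0.5,0,0,0,0],[-35,-0.5,0,0,0,0],[-35,-0.5,0,0,0,0],[-35,-0.5,5,0,0,0],[-35,-0.5,25,0,0,0],[-32,-0.5,25,0,0,0],[0,0,25,0,0,0],[0,0,0,0,0,0]], grip=0.3)

```text
time: 26.08
ee_pos: [0.4398, -0.1479, 0.1929]
eef_rot: [1.0, -0.0, -0.003, -0.0]
ft_force: [-0.7, 0.8, 0.8]
finger_gap: 0.702
grip_force: 0.0
```

```bash
python3 - <<'E'
from h import *
delta((.441,-.149,.121),0.)
E
```

```text
turn [-0.     0.005 -0.   ]
t 26.08 pos [ 0.4398 -0.1479  0.1929] shift mm in final axes [ 1.2  1.1 71.9] F [-0.7  0.8  0.8] gap 0.7
```

Request:
move_arm(targets=[[1,1,20,0,0,0],[0,0,20,0,0,0],[0,0,16,0,0,0],[0,0,10,0,0,0],[0,0,5,0,0,0],[0,0,0,0,0,0]])

```text
time: 26.58
ee_pos: [0.4451, -0.1494, 0.1251]
eef_rot: [1.0, 0.0, 0.001, 0.001]
ft_force: [0.6, -0.7, 0.3]
finger_gap: 0.692
grip_force: 0.0
```

Request:
move_arm(targets=[[0,0,0,0,0,0],[0,0,0,0,0,0],[0,0,0,0,0,0],[0,0,0,0,0,0],[0,0,0,0,0,0]], grip=1.0, grip_force=35)

```text
time: 27.0
ee_pos: [0.445, -0.1487, 0.1267]
eef_rot: [1.0, -0.0, 0.002, 0.001]
ft_force: [-0.7, 5.0, 6.7]
finger_gap: 0.322
grip_force: 34.7
```

```bash
python3 - <<'E'
from h import *
s=grab('scene');t=grab('top')
cv2.imwrite('pics/l4.png',np.hstack([crop(s,280,105,80,110,5,1.0),crop(t,310,145,80,110,5,1.2)]))
delta((.441,-.149,.121),0.)
E
```

```text
turn [ 0.002 -0.005  0.   ]
t 27.1 pos [ 0.4449 -0.1487  0.1267] shift mm in final axes [-3.9  0.3  5.7] F [0.2 5.  6.7] gap 0.32
```

View pics/l4.png

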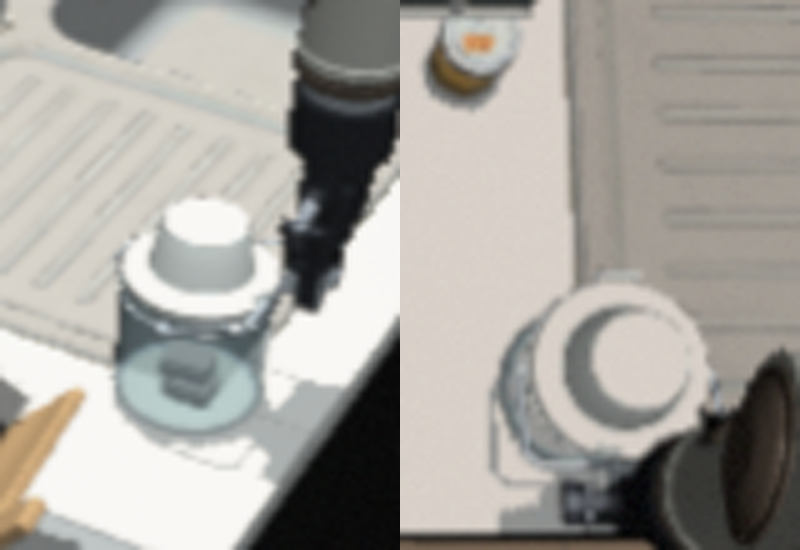

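Lid is shut flat (scene crop (200,260)) and the tab is pinched at (310,275). Swinging the bail up.

Request:
move_arm(targets=[[3.5,0,-6,0,0,0],[3.6,0,-5.5,0,0,0],[8.7,0,-10.3,0,0,0],[9.9,0,-9,0,0,0],[11.2,0,-7.5,0,0,0],[12.1,0,-6,0,0,0],[0,0,0,0,0,0],[0,0,0,0,0,0]])

```text
time: 27.77
ee_pos: [0.4921, -0.1497, 0.1709]
eef_rot: [1.0, 0.0, 0.0, 0.001]
ft_force: [-6.0, 3.4, 8.2]
finger_gap: 0.318
grip_force: 36.6
```

Request:
move_arm(targets=[[12.8,0,-4,0,0,0],[13.3,0,-2.4,0,0,0],[13.5,0,-0.5,0,0,0],[13,0,0,0,0,0],[6,0,1,0,0,0],[0,0,0,0,0,0],[0,0,0,0,0,0]])

```text
time: 28.35
ee_pos: [0.5518, -0.151, 0.1769]
eef_rot: [1.0, -0.0, 0.002, 0.002]
ft_force: [-0.8, -0.7, 5.2]
finger_gap: 0.325
grip_force: 36.6
```

Request:
move_arm(targets=[[0,0,0,0,0,0],[0,0,0,0,0,0],[0,0,0,0,0,0],[0,0,0,0,0,0],[0,0,-20,0,0,0],[0,0,-30,0,0,0],[0,0,-30,0,0,0],[0,0,0,0,0,0]], grip=0.3)

```text
time: 29.02
ee_pos: [0.5548, -0.1499, 0.2623]
eef_rot: [1.0, 0.0, 0.006, 0.002]
ft_force: [1.3, 0.4, 1.2]
finger_gap: 0.702
grip_force: 0.0
```

```bash
cat > bail.py <<'E'
from h import *
# compare tab-shaped grey steel patch positions for clamped (1.50) and upright/front bail
for n in("scene","top"):
    im=grab(n)
    for b in(0.,1.3,1.5):
        q=jarpts(.53,-.149,0,0.,b)[2];m=np.zeros(im["pixels"].shape[:2],np.uint8)
        cv2.fillPoly(m,[np.int32(np.round(proj(im,q)))],255);print(n,b,np.round(proj(im,q).mean(0)),np.round(cv2.mean(im["pixels"],m)[:3]))
E
python3 bail.py; python3 -c "
from h import *
delta((.492,.209,.26),.108)"
```

```text
scene 0.0 [342. 161.] [213. 219. 221.]
scene 1.3 [319. 141.] [134. 135. 132.]
scene 1.5 [315. 141.] [194. 201. 203.]
top 0.0 [357. 244.] [115. 116. 115.]
top 1.3 [361. 212.] [103. 103. 100.]
top 1.5 [360. 206.] [55. 54. 52.]
turn [ 0.004 -0.006 -0.108]
t 29.12 pos [ 0.5522 -0.1495  0.2576] shift mm in final axes [ -21.2 -362.9   -2.4] F [-0.9 -0.5 -0.7] gap 0.7
```

Request:
move_arm(targets=[[-2,-36,0,0,0,-0.108],[-2,-36,0,0,0,0],[-2,-36,0,0,0,0],[-2,-36,0,0,0,0],[-2,-36,0,0,0,0],[-2,-36,0,0,0,0],[-2,-36,0,0,0,0],[-2,-36,0,0,0,0]])

```text
time: 29.78
ee_pos: [0.5066, 0.1369, 0.2539]
eef_rot: [0.999, 0.054, 0.0, 0.001]
ft_force: [1.4, 0.2, -0.3]
finger_gap: 0.701
grip_force: 0.0
```

Request:
move_arm(targets=[[-2,-36,0,0,0,0],[-3,-36,0,0,0,0],[0,0,0,0,0,0],[0,0,0,0,0,0]])

```text
time: 30.12
ee_pos: [0.4934, 0.2094, 0.2537]
eef_rot: [0.998, 0.057, 0.0, 0.001]
ft_force: [0.5, -0.6, 0.3]
finger_gap: 0.7
grip_force: 0.0
```

```bash
python3 -c "
from h import *
delta((.492,.209,.15),.108)"; python3 bail.py
```

```text
turn [ 0.002 -0.     0.006]
t 30.12 pos [0.4934 0.2094 0.2537] shift mm in final axes [ -1.4   0.2 103.7] F [ 0.5 -0.6  0.3] gap 0.7
scene 0.0 [342. 161.] [213. 218. 221.]
scene 1.3 [319. 141.] [145. 146. 143.]
scene 1.5 [315. 141.] [201. 208. 211.]
top 0.0 [357. 244.] [139. 144. 150.]
top 1.3 [361. 212.] [132. 134. 136.]
top 1.5 [360. 206.] [140. 145. 150.]
```

Request:
move_arm(targets=[[-1,0,25,0,0,0],[0,0,25,0,0,0],[0,0,25,0,0,0],[0,0,15,0,0,0],[0,0,10,0,0,0],[0,0,0,0,0,0],[0,0,0,0,0,0]])

```text
time: 30.8
ee_pos: [0.4948, 0.2053, 0.1548]
eef_rot: [0.999, 0.053, 0.001, 0.001]
ft_force: [0.5, -0.1, 0.4]
finger_gap: 0.697
grip_force: 0.0
```

Request:
move_arm(targets=[[0,0,0,0,0,0],[0,0,0,0,0,0],[0,0,0,0,0,0],[0,0,0,0,0,0],[0,0,0,0,0,0]], grip=1.0, grip_force=45)

```text
time: 31.22
ee_pos: [0.4953, 0.2098, 0.1571]
eef_rot: [0.998, 0.055, 0.003, -0.001]
ft_force: [-1.6, 4.3, 2.6]
finger_gap: 0.338
grip_force: 46.0
```

Request:
move_arm(targets=[[5.5,0,-4.5,0,0,0],[6,0,-4.5,0,0,0],[12.2,0,-8.3,0,0,0],[12.6,0,-7.2,0,0,0],[13.1,0,-6.3,0,0,0],[13.5,0,-5.4,0,0,0],[0,0,0,0,0,0]])

```text
time: 31.8
ee_pos: [0.5583, 0.2164, 0.1939]
eef_rot: [0.999, 0.054, 0.002, -0.001]
ft_force: [-3.9, 4.6, 5.5]
finger_gap: 0.342
grip_force: 46.0
```

Request:
move_arm(targets=[[14,0,-4.4,0,0,0],[14.2,0,-3.3,0,0,0],[14.3,0,-2.3,0,0,0],[14,0,-1.2,0,0,0],[7,0,0,0,0,0],[7,0,0,0,0,0],[3,0,0,0,0,0],[0,0,0,0,0,0]])

```text
time: 32.47
ee_pos: [0.6309, 0.2241, 0.2055]
eef_rot: [0.999, 0.054, 0.003, -0.001]
ft_force: [-1.4, 3.4, 7.7]
finger_gap: 0.336
grip_force: 44.8
```

Request:
move_arm(targets=[[4,0,0,0,0,0],[4,0,0,0,0,0],[0,0,0,0,0,0]])

```text
time: 32.72
ee_pos: [0.6349, 0.2245, 0.2052]
eef_rot: [0.998, 0.055, -0.001, 0.0]
ft_force: [-11.7, 0.7, 12.8]
finger_gap: 0.332
grip_force: 44.7
```

Request:
move_arm(targets=[[0,0,0,0,0,0],[0,0,0,0,0,0],[0,0,0,0,0,0],[0,0,-15,0,0,0],[0,0,-25,0,0,0],[0,0,-30,0,0,0],[0,0,-30,0,0,0],[0,0,0,0,0,0]], grip=0.2)

```text
time: 33.38
ee_pos: [0.6411, 0.2234, 0.3105]
eef_rot: [0.999, 0.054, 0.007, -0.0]
ft_force: [0.3, 0.8, 1.0]
finger_gap: 0.798
grip_force: 0.0
```

Request:
move_arm(targets=[[-35,0,0,0,0,0],[-35,0,0,0,0,0],[-35,0,0,0,0,0],[-35,0,0,0,0,0],[-35,0,0,0,0,0],[-20,0,0,0,0,0],[0,0,0,0,0,0]])

```text
time: 33.97
ee_pos: [0.4402, 0.201, 0.3027]
eef_rot: [0.998, 0.055, 0.001, 0.002]
ft_force: [-0.3, -0.4, -0.8]
finger_gap: 0.801
grip_force: 0.0
```

```bash
python3 - <<'E'
from h import *
t=grab('top');s=grab('scene');print(observe()["ee_pos"])
cv2.imwrite('pics/end_t.png',t["pixels"]);cv2.imwrite('pics/end_s.png',s["pixels"])
# wood mask: tab top & panel in the scene view, now and at the start (start picture was enlarged to 800x600)
s0=cv2.resize(cv2.imread('pics/scene0.png'),(512,384),interpolation=cv2.INTER_AREA)
t0=cv2.resize(cv2.imread('pics/top0.png'),(512,384),interpolation=cv2.INTER_AREA)
for nm,a,b,(x0,y0,x1,y1) in(("scene bin",s0,s["pixels"],(170,150,290,270)),("top bin",t0,t["pixels"],(175,165,300,215))):
    f=lambda m:(lambda c:((c[...,2].astype(int)-c[...,0]>45)))(m[y0:y1,x0:x1])
    for m in(a,b):
        w=f(m);ys,xs=np.nonzero(w);print(nm,w.sum(),"x",xs.min()+x0,xs.max()+x0,"y",ys.min()+y0,ys.max()+y0,"cent",xs.mean()+x0,ys.mean()+y0)
# jar: luminance of the region round the dome in the scene view
g=cv2.cvtColor(s["pixels"],cv2.COLOR_BGR2GRAY)
print("rows 125..170 cols 300..350 step 2 (scene)")
for y in range(126,172,2):print(y," ".join("%3d"%v for v in g[y,296:352:2]))
print("proj bail tab 0,1.3,1.5",[np.round(proj(s,jarpts(.53,-.149,0,0,b)[2][:4])).tolist() for b in(0,1.3,1.5)])
E
```

```text
[0.4442459  0.20098476 0.30304447]
scene bin 326 x 220 267 y 157 225 cent 242.9723926380368 193.8680981595092
scene bin 320 x 220 267 y 157 225 cent 243.184375 193.290625
top bin 416 x 182 289 y 180 193 cent 235.72596153846155 186.10576923076923
top bin 406 x 182 289 y 180 193 cent 235.2807881773399 186.13793103448276
rows 125..170 cols 300..350 step 2 (scene)
126  37  70  62  44  42  44  42  45  46  44  44  48  52  62 190 195 197 200 203 211 203 198 201 205 205 204 203 204
128  28  43  71  81  82  69  60  58  64  66  77  79  47  63 193 191 189 192 196 198 202 203 202 202 189 203 203 204
130  21  26  32  47  73  81  84  86  85  82  62  39  29 157 206 206 202 196 191 191 194 197 200 202 204 204 202 201
132  21  21  22  26  30  35  37  37  37  34  29  24  22 160 198 202 205 205 205 204 200 188 189 194 198 197 197 198
134  20  20  21  22  24  23  24  24  23  23  23  22  22 138 196 196 206 206 204 204 205 205 204 200 190 186 186 182
136  21  22  22  22  24  22  23  24  24  23  21  24  25  92 189 204 205 198 197 194 205 206 202 204 205 203 198 172
138  21  20  23  24  22  24  24  23  23  
[... 1453 characters left out ...]
4 246 246 246
164  29  33  23  22  30  29  21  20 114 232 243 244 242 241 244 245 246 246 242 160 185 194 168 244 246 246 246 246
166  22  22  23  22  27  21  20  20 118 235 244 245 246 246 246 245 240 221 133 115 196 164 230 246 246 246 246 246
168  27  27  23  22  32  59  50  65  83 116 139 149 173 180 165 143 127 108  96 174 181 224 246 246 246 246 246 246
170  35  33  24  27  39  81  88  90 130 108 119  88  93  92  86 108 113 146  89 150 181 244 246 246 246 246 246 246
proj bail tab 0,1.3,1.5 [[[339.0, 159.0], [336.0, 163.0], [347.0, 163.0], [350.0, 159.0]], [[321.0, 144.0], [318.0, 148.0], [317.0, 137.0], [320.0, 133.0]], [[317.0, 144.0], [314.0, 148.0], [311.0, 137.0], [314.0, 133.0]]]
```

The bin matches its start-of-run outline (home), but the arm hides the bail. I'll move aside to check.

Request:
move_arm(targets=[[-10,38,0,0,0,0],[-10,38,0,0,0,0],[-5,38,0,0,0,0],[-5,38,0,0,0,0],[0,38,0,0,0,0],[0,38,0,0,0,0],[0,38,0,0,0,0],[0,38,0,0,0,0]])

```text
time: 34.73
ee_pos: [0.448, -0.1072, 0.3032]
eef_rot: [0.999, 0.053, 0.002, 0.002]
ft_force: [0.4, 0.3, -0.3]
finger_gap: 0.797
grip_force: 0.0
```

Request:
move_arm(targets=[[0,38,0,0,0,0],[0,38,0,0,0,0],[0,38,0,0,0,0],[0,38,0,0,0,0],[0,38,0,0,0,0],[0,38,0,0,0,0],[0,38,0,0,0,0],[0,0,0,0,0,0]])

```text
time: 35.4
ee_pos: [0.4736, -0.3793, 0.3023]
eef_rot: [0.999, 0.049, 0.0, 0.004]
ft_force: [-0.8, -0.5, -0.2]
finger_gap: 0.799
grip_force: 0.0
```

```bash
python3 - <<'E'
from h import *
t=grab('top');s=grab('scene');print(observe()["ee_pos"])
g=cv2.cvtColor(s["pixels"],cv2.COLOR_BGR2GRAY)
for y in range(126,172,2):print(y," ".join("%3d"%v for v in g[y,296:352:2]))
g=cv2.cvtColor(t["pixels"],cv2.COLOR_BGR2GRAY)
print("top")
for y in range(192,248,2):print(y," ".join("%3d"%v for v in g[y,326:386:2]))
for b in(0,1.3,1.5):print(b,np.round(proj(t,jarpts(.53,-.149,0,0,b)[2][:4])).tolist())
E
```

```text
[ 0.47503726 -0.37188212  0.30233103]
126 207 200 198 195 205 207 204 206 207 207 203 196 191 193 195 196 199 202 205 212 205 199 202 206 206 206 204 205
128 201 199 196 204 207 198 192 195 206 209 208 208 207 204 198 192 190 194 198 200 203 204 203 204 191 205 205 205
130 200 196 205 208 201 192 192 203 207 202 197 203 208 209 207 207 204 197 193 192 195 199 202 203 205 205 203 204
132 191 204 209 204 200 195 203 208 204 197 193 203 206 205 199 203 207 206 207 205 201 189 191 196 200 198 199 199
134 204 208 201 196 196 202 207 205 198 199 205 208 196 168 197 198 207 207 205 206 207 205 205 201 191 188 188 183
136 207 200 201 198 203 208 205 196 200 205 209 197 186 145 191 206 207 200 199 195 206 207 204 206 206 205 199 174
138 200 199 198 202 209 206 196 197 199 209 207 152 112  95 203 210 194 198 193 206 208 200 195 191 206 206 205 198
140 195 199 203 209 206 192 200 199 208 207 203 155  92  93 209 172 169 197 204 207 206 194 187 201 207 207 206 186
142 196 202 209 208 190 199 197 208 208 202 200 149  94 109 176 191 164 204 208 206 193 197 197 206 207 207 193 176
144 200 209 208 19
[... 4586 characters left out ...]
240 168 166 168 167 167 167 166 165 151 150 149 135 148 159 166 167 167 167 167 166 167 167 167 168 166 168 166 166 167 167
242 167 167 166 167 166 167 167 168 166 167 167 162 165 167 168 166 167 167 167 167 167 166 167 166 167 167 167 167 167 167
244 167 167 167 167 167 167 168 167 167 168 167 167 162 167 167 166 167 166 166 167 168 166 167 168 167 168 166 166 166 168
246 167 167 166 166 167 167 166 167 167 168 167 167 163 168 168 167 168 167 167 167 167 167 167 167 167 167 167 167 167 167
0 [[360.0, 239.0], [351.0, 239.0], [353.0, 252.0], [362.0, 252.0]]
1.3 [[363.0, 213.0], [353.0, 213.0], [357.0, 209.0], [367.0, 209.0]]
1.5 [[362.0, 209.0], [353.0, 209.0], [356.0, 202.0], [366.0, 202.0]]
```

```bash
python3 - <<'E'
from h import *
t=grab('top');s=grab('scene')
for z in(.165,.170,.175):print("dome top",z,[np.round(proj(i,[.53,-.149,z]),1).tolist() for i in(t,s)])
for b in(1.0,1.1,1.2,1.3,1.4,1.5):
    q=jarpts(.53,-.149,0,0,b)[2];print(b,[(np.round(proj(i,q[:2]).mean(0),1).tolist(),np.round(proj(i,q[2:4]).mean(0),1).tolist()) for i in(t,s)])
g=cv2.cvtColor(s["pixels"],cv2.COLOR_BGR2GRAY)
for y in range(128,154):print(y," ".join("%3d"%v for v in g[y,308:336]))
g=cv2.cvtColor(t["pixels"],cv2.COLOR_BGR2GRAY)
for y in range(202,220):print(y," ".join("%3d"%v for v in g[y,346:374]))
E
```

```text
dome top 0.165 [[[357.8, 217.3]], [[322.0, 147.8]]]
dome top 0.17 [[[358.3, 217.1]], [[322.1, 146.7]]]
dome top 0.175 [[[358.8, 216.9]], [[322.3, 145.5]]]
1.0 [([358.4, 220.2], [362.7, 220.5]), ([324.5, 147.6], [327.3, 137.8])]
1.1 [([358.3, 217.9], [362.6, 216.6]), ([322.8, 146.9], [324.4, 136.6])]
1.2 [([358.2, 215.6], [362.4, 212.7]), ([321.0, 146.3], [321.4, 135.7])]
1.3 [([358.0, 213.4], [362.1, 208.9]), ([319.2, 145.9], [318.5, 135.1])]
1.4 [([357.8, 211.3], [361.7, 205.3]), ([317.4, 145.7], [315.6, 134.8])]
1.5 [([357.5, 209.2], [361.1, 201.9]), ([315.7, 145.6], [312.7, 134.8])]
128 192 198 195 199 206 208 208 208 208 208 208 207 207 207 205 202 198 193 193 192 190 192 193 196 198 199 200 202
129 198 194 196 203 207 208 207 203 205 207 207 208 209 209 208 207 206 205 203 198 193 189 189 192 195 196 198 199
130 193 195 203 207 207 206 202 188 197 204 203 206 208 209 209 208 208 207 206 206 204 201 197 195 193 193 193 193
131 194 204 207 208 206 202 198 200 202 195 197 205 207 208 208 208 207 207 208 208 207 206 205 204 203 201 195 189
132 202 207 208 207 205 199 197 197 194 196
[... 3896 characters left out ...]
 121
214 122 122 130 144 150 149 149 145 122  78  48  45  48  56  57  55  56  57  63  83 114 143 148 147 141 120 110 109
215 114 117 126 136 137 139 135 129 108  75  62  61  62  63  63  63  63  74  88 103 119 129 132 135 133 124 124 123
216  82  88 115 141 145 145 143 140 135 131 130 129 130 131 130 131 132 134 140 143 145 145 147 148 145 125 128 131
217  90  95 129 162 166 165 164 164 164 165 163 163 165 164 164 165 164 164 164 165 164 159 149 142 137 109 115 119
218  92  98 130 162 166 166 167 168 167 167 167 166 167 166 168 166 167 167 166 167 166 159 152 147 131 113  95  85
219  92  97 118 151 166 168 167 167 168 167 167 168 167 167 168 167 167 166 168 168 165 152 160 163 155 142  91  64
```

The pixel data put the bail tab at about 1.22 rad, not 1.5: past upright but resting on the dome. I'll nudge it back with closed fingers.

```bash
python3 -c "
from h import *
delta((.500,-.149,.26),0.)"
```

```text
turn [ 0.002 -0.002  0.108]
t 35.6 pos [ 0.476  -0.3684  0.3029] shift mm in final axes [  24.  -219.4   42.9] F [ 0.3 -0.2  0.8] gap 0.8
```

Request:
move_arm(targets=[[0,-37,0,0,0,0.05],[0,-37,0,0,0,0.05],[0,-37,5,0,0,0],[0,-37,10,0,0,0],[0,-37,10,0,0,0],[0,-35,10,0,0,0],[0,0,0,0,0,0]], grip=1.0, grip_force=30)

```text
time: 36.18
ee_pos: [0.4677, -0.139, 0.2667]
eef_rot: [1.0, 0.01, 0.0, -0.001]
ft_force: [-0.3, 0.4, 0.4]
finger_gap: 0.004
grip_force: 0.0
```

```bash
python3 -c "
from h import *
delta((.500,-.149,.186),0.)"
```

```text
turn [-0.002 -0.     0.021]
t 36.18 pos [ 0.4677 -0.139   0.2667] shift mm in final axes [32.3 10.  80.7] F [-0.3  0.4  0.4] gap 0.0
```

Request:
move_arm(targets=[[11,5,20,0,0,0.02],[11,5,20,0,0,0],[0,0,20,0,0,0],[0,0,15,0,0,0],[0,0,4,0,0,0],[0,0,0,0,0,0],[0,0,0,0,0,0]])

```text
time: 36.77
ee_pos: [0.491, -0.1586, 0.19]
eef_rot: [1.0, -0.005, 0.002, 0.001]
ft_force: [0.4, -0.3, 0.5]
finger_gap: -0.001
grip_force: 0.0
```

Request:
move_arm(targets=[[8,0,0,0,0,0],[8,0,0,0,0,0],[8,0,0,0,0,0],[6,0,0,0,0,0],[0,0,0,0,0,0]])

```text
time: 37.18
ee_pos: [0.5226, -0.1594, 0.1897]
eef_rot: [1.0, -0.006, 0.002, 0.001]
ft_force: [0.3, -0.3, 0.4]
finger_gap: -0.003
grip_force: 0.0
```

Request:
move_arm(targets=[[5,-8,0,0,0,0],[5,0,0,0,0,0],[5,0,0,0,0,0],[0,0,0,0,0,0]])

```text
time: 37.52
ee_pos: [0.5367, -0.1513, 0.1894]
eef_rot: [1.0, -0.005, 0.002, 0.001]
ft_force: [-0.1, -0.1, 0.2]
finger_gap: -0.004
grip_force: 0.0
```

Request:
move_arm(targets=[[5,0,0,0,0,0],[5,0,0,0,0,0],[5,0,0,0,0,0],[0,0,0,0,0,0]])

```text
time: 37.85
ee_pos: [0.5518, -0.1519, 0.1895]
eef_rot: [1.0, -0.006, 0.002, 0.001]
ft_force: [-0.4, -0.5, 0.7]
finger_gap: -0.001
grip_force: 0.0
```

Request:
move_arm(targets=[[5,0,0,0,0,0],[5,0,0,0,0,0],[0,0,0,0,0,0]])

```text
time: 38.1
ee_pos: [0.555, -0.1522, 0.1888]
eef_rot: [1.0, -0.007, -0.005, 0.001]
ft_force: [-18.0, 2.1, 13.9]
finger_gap: -0.001
grip_force: 10.2
```

Request:
move_arm(targets=[[-15,0,0,0,0,0],[-25,0,0,0,0,0],[-10,0,-20,0,0,0],[0,0,-35,0,0,0],[0,0,-35,0,0,0],[0,37,0,0,0,0],[0,37,0,0,0,0],[0,37,0,0,0,0]])

```text
time: 38.77
ee_pos: [0.5098, -0.2632, 0.281]
eef_rot: [1.0, -0.005, 0.003, 0.002]
ft_force: [1.6, -0.3, -0.5]
finger_gap: -0.001
grip_force: 0.0
```

Request:
move_arm(targets=[[0,37,0,0,0,0],[0,37,0,0,0,0],[0,37,0,0,0,0],[0,0,0,0,0,0],[0,0,0,0,0,0]])

```text
time: 39.18
ee_pos: [0.5062, -0.3764, 0.2791]
eef_rot: [1.0, -0.009, 0.001, 0.001]
ft_force: [0.7, -0.1, -0.5]
finger_gap: -0.009
grip_force: 0.0
```

```bash
python3 - <<'E'
from h import *
t=grab('top');s=grab('scene');print(observe()["ee_pos"])
g=cv2.cvtColor(s["pixels"],cv2.COLOR_BGR2GRAY)
for y in range(130,152):print(y," ".join("%3d"%v for v in g[y,304:332]))
g=cv2.cvtColor(t["pixels"],cv2.COLOR_BGR2GRAY)
for y in range(198,220):print(y," ".join("%3d"%v for v in g[y,346:374]))
E
```

```text
[ 0.50795344 -0.3723058   0.27931803]
130 201 188 192 199 193 195 203 207 207 206 202 188 197 204 203 206 209 209 209 209 208 208 207 206 204 201 198 195
131 190 193 200 192 194 203 208 208 206 202 198 201 202 194 198 205 207 208 209 208 207 207 208 208 208 206 204 204
132 200 202 195 194 202 207 208 207 204 193 191 197 193 196 203 206 207 207 206 203 200 200 203 206 207 207 206 206
133 202 195 195 202 206 207 208 206 202 174 171 187 196 204 207 208 207 205 199 195 200 198 198 203 206 207 206 205
134 196 196 203 207 208 208 206 207 212 188 147 173 203 208 208 208 205 199 190 195 198 193 198 205 208 208 206 205
135 196 204 208 208 208 207 205 213 196 160 151 186 207 209 208 206 201 190 194 197 192 195 203 207 208 207 204 201
136 203 208 208 208 206 200 199 191 162 141 145 182 207 209 206 201 198 202 200 191 194 202 206 207 207 205 200 198
137 208 209 209 207 201 192 158 135 139 139 143 173 201 206 200 191 204 214 194 190 202 206 207 207 205 199 196 196
138 209 208 206 201 196 195 158 122 133 138 138 142 180 201 192 200 214 213 174 172 198 208 207 205 198 196 198 193
139 208 206 200 19
[... 3341 characters left out ...]
 122
214  89  93 125 158 166 168 166 167 168 166 168 166 167 167 168 167 167 167 166 167 166 158 163 166 163 138 125 122
215  91  94 128 162 166 167 167 167 169 167 167 167 167 167 167 167 167 167 166 168 166 157 162 167 163 137 124 120
216  91  97 131 164 166 167 166 167 166 167 167 168 167 167 167 166 167 167 166 167 166 165 167 166 162 129 119  98
217  91  95 132 164 167 167 168 167 167 167 168 166 167 167 167 167 166 167 167 166 168 166 167 167 163 134 118  83
218  92  97 130 163 167 168 167 167 166 166 167 167 168 167 168 166 167 167 168 168 167 163 165 167 165 151 114  91
219  90  97 118 150 166 166 168 167 167 167 167 167 167 167 167 167 167 167 166 168 166 153 161 166 167 162 122 111
```

The tab now projects at 1.5 rad in both views, so the bail is clamped. The lid is shut, the bin is home and the arm is clear. Handing in.

```bash
python3 -c "
from workcell import close_job
print(close_job())"
```

```text
the job is handed in; nothing more can be done
None
```

I handed the job in: both tablets found in the bin are in the jar, the lid is shut, the bail is clamped (about 1.5 rad in both camera views after I nudged it off the dome top), the bin is pushed home to its stop, and the arm never went near the honey or spice jar; no verdict came back.

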